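Clear a tipped dosing canister from the carousel and re-engage its clutch

ROBOT

A 6-joint arm with a two-finger parallel gripper is mounted at the origin on the work surface. World frame = base frame: x ahead of the robot, y to its left, z up, the work surface at z = 0. Lengths are in m, angles in degrees, forces in N, time in s.
With the tool pointing down it reaches from about 0.3 to 0.875 m from the base axis. Payload 6.4 kg.
Tool frame: the origin (TCP) lies on the centre line of the jaws, within the pads' length; the fingertips stand 22 mm ahead of it and the grasp point (between the pads) lies 3 mm ahead of it (manip.tips_ahead is the distance from the TCP to the fingertips, in m); z points along the fingers, y is the direction in which the jaws open and shut (so a half turn about z gives the same grasp; the last joint's range is limited). The gripper opens to 85 mm and grips with 20 to 120 N. Pads are 22 mm wide; open, the fingers measure 114 mm over their backs; the gripper's body (76 mm by 85 mm) begins 54 mm behind the grasp point. The pads swing forward as they close: fully open they stand 13 mm farther back than shut.
Start: joints at [64.097, 10.359, 92.074, -0, 77.567, -11.82], TCP at [0.14, 0.558, 0.253] pointing down, gripper open.
Joint ranges: [-171.53, 171.53], [-51.25, 118.39], [17.06, 147.69], [-65.23, 245.23], [0, 150.52], [-178.68, 178.68]. Speed limits (degrees/s): [147.25, 147.25, 172.46, 180, 180, 180].

INTERFACE

Orientations are given as a 3x3 rotation matrix whose columns are the frame's x, y, z axes.
In Python, from plant import telemetry, vision, manip gives the robot as it stands.
- The arm moves only by the tool servo_tool, never from a script. Its argument "increments" is a list of rows, each an object with "claw": the opening, from 0 (shut) to 1 (fully open); "translation": the shift along the tool's x, y, z in mm, a list of three; "roll": the turn about the tool's z in degrees. A call has exactly 8 rows; each row shifts and turns the commanded pose from where the row before left it, along the tool's axes as they then stand; what a row does not reach is not made up. A row lasts 1/8 s, in which the tool goes at most 62.5 mm and 10.7 degrees, less where a joint would pass 70% of its speed; a pose out of reach is approached as far as the arm can. A call is refused whole if a number of a shift passes 62.5 or a number of a turn 10.7, either way. A call with a gripper value outside its range is refused whole. The fingers move at their own pace and stop on an object; "newtons" is the grip in N (left out, the last holds). Time passes only in rows, so rows that do not move let the fingers close, or fill a call up. It gives the time, the measured TCP pose, the force and the opening at its end, in the units of the state.
- telemetry.state(): the state, without advancing time (a new reading comes with each control period).
- vision.snapshot(name): name is "scene" or "top" or "wrist"; returns (picture, depth): 400x640x3 uint8, blue, green, red; 400x640 float32, m along the optical axis (not along the pixel's ray), 0 where there is no reading.
- vision.get_calibration(name): a dict with "fx", "fy", "cx", "cy" (pixels), "R" (3x3) and "t" (3): a world point X has camera coordinates R X + t; the wrist camera has in their place "T_tool_cam" (4x4, takes a point from camera to tool coordinates, whose origin is the TCP and whose axes are the flange's). Camera axes: x right, y down, z forward; pixel columns grow to the right and rows downward; lengths in m; the calibration is good to about 2 mm. A picture is of the moment at which its call begins: read the wrist's pose just before it. get_calibration takes no time and is no camera call.
- manip.hand_in(): hands the job in, once; it reports no verdict.
The state is a dict: "time": time; "q": joint angles; "dq": joint speeds; "joint_efforts": joint torques, N m; "tool_pos": TCP position; "ee_rot": TCP orientation; "force": force on the tool from outside, world axes, zero at the start; "ft_torque": the same for the moment, N m; "grip_width": finger opening in m.
Only numpy, scipy, OpenCV 4.12 (cv2) and the standard library are available. Lean on these libraries where they do the work, as an engineer would, in place of code of your own. Each camera call takes 0.05 s, during which the arm holds its last target.

TASK

One dosing canister has tipped over on the free-turning carousel under the clear guard: lift it off, leaving the two standing canisters upright on the carousel, and lay it gently (no dropping) in the saddle rack, barrel seated in both saddles with a flange beyond each end. Then put the clutch lever back in: raise its lockout collar, push the lever all the way over past the gate tooth to the far end, and let the collar drop fully home. Do not force the lever past the tooth with the collar down, and leave the other things on the bench where they are.

Things in the scene. Friction and masses are not known exactly. Their poses are not given: they have to be found in the camera images.
- canister: The tipped canister: clear round barrel, 44 mm diameter, black square flange 54 x 54 x 12 mm at each end, 150 mm long over all, about 0.18 kg, both ends alike. Origin in its middle (centre of mass); x runs along the barrel (bare for 63 mm either side). It lies on the disc on flange flats, origin 27 mm above the disc, roughly end-on to the robot. Pinch across the barrel.
- standing_a: An identical canister standing upright on the far half of the disc, 150 mm tall. Origin: centre of its underside; z axis points up along it. Must stay standing on the disc.
- standing_b: The other identical canister standing upright on the far half of the disc. Origin: centre of its underside; z up. Must stay standing on the disc.
- disc (a joint): Angle (rad) of the carousel disc, a 300 mm round plate with black rubber top that spins almost without resistance (no brake, no drive) about its vertical axis through disc_centre. Any value is allowed.
- disc_centre (a point): Centre of the disc's top face, 50 mm above the bench; x points to the back of the carousel, away from the robot. A grey column (130 x 80 mm, with a finned grinder head 400 mm tall in all) stands on the robot's right; its near face is 165 mm to the -y side of this point.
- guard_front (a point): Middle of the lower front edge of the fixed clear guard over the disc, 265 mm above the bench; axes as disc_centre. The guard is 250 mm wide along y, reaches 170 mm back along x, 12 mm thick, open in front. It bars a vertical hand from the canister: come in and leave from the front, fingers pointing forward and down about 35 to 40 degrees from vertical, along the barrel.
- rack: Saddle rack fixed to the bench: steel plate 130 x 100 x 12 mm with two grey 90 degree V saddles, each 12 mm thick, centred 45 mm either side of the middle along x. Origin: centre of its underside; x runs along the lying canister's barrel, z up. On the robot's left, on either of two spots, swapping with the clutch.
- saddle (a point): Where the canister's middle rests when seated in the rack: 65 mm above the rack's underside, axes of the rack. The saddles' tops end 3 mm below this height, 57 mm apart across the rack; 78 mm free between the saddles along x; the plate lies 53 mm below. The canister may lie either end first, rolled to any angle.
- clutch: Clutch lever stand: grey box 140 x 90 x 55 mm fixed to the bench, with two thin upright steel gate plates (within 13 mm of its middle plane, level tops 108 mm above the bench; the gate tooth rises to 128 mm). Origin: centre of its underside; x is the direction to push the lever (away from the robot), z up. The lever swings in its x-z plane.
- lever_pivot (a point): The lever's hinge axis (along the clutch's y), 60 mm above the bench in the middle of the clutch; axes of the clutch. The lever is a steel rod of 12 mm diameter topped by a black knob of 22 mm diameter whose top is 126 mm from this pivot.
- lever (a joint): Lever angle (rad): 0 = clutch out, leaning 0.60 towards -x of the clutch (the robot); 0.90 = clutch in, end stop, leaning 0.30 towards +x. Stays where left; about 3 N at the collar moves it. With the collar down the gate tooth (at 0.45) blocks it beyond about 0.07; raised 9 mm or more it passes. The collar can drop again only above about 0.83.
- collar_grip (a point): Middle of the lockout collar, a knurled metal sleeve of 36 mm diameter and 34 mm long that slides on the lever rod; this point lies on the rod's axis, 77 mm from the pivot when the collar is down; its z axis points along the rod to the knob, its y axis is the clutch's y. Pinch it across y from above, along the rod or nearly.
- collar (a joint): How far the collar is raised along the rod (m): 0 = down (home), 0.016 = fully raised. A spring pushes it down with 3 N (down) to 6 N (raised); let go, it drops home by itself unless it sits on the tooth.
- tamper: Bystander: steel tamper, 58 mm wide, 86 mm tall. Origin at its underside.
- dosing_cup: Bystander: steel dosing cup, 60 mm wide, 62 mm tall. Origin at its underside.
- burr: Bystander: dark steel burr ring, 64 mm wide, 14 mm thick. Origin at its underside.
- screwdriver: Bystander: screwdriver, 190 mm long, lying near the robot's right front.
- brush: Bystander: brush, 180 mm long, lying at the back of the bench.
- grease_jar: Bystander: white jar with black cap, 68 mm wide, 70 mm tall. Origin at its underside.
Things that resemble listed ones, but are neither listed nor needed, are in the scene too. What is shaped like the rack but orange is not meant.

How it is judged:
By the outcome, as a careful person would: the job done as asked, in the order asked, and still so for the second after the job is handed in, with the robot touching nothing.
It also fails if it takes over 64 s, if anything falls off the work surface, if the arm or the gripper's body presses on something with over 40 N, if the wrist force passes 120 N, or if a joint passes its speed limit or range.

## Working session

There is one attempt and no reset: what is moved stays moved. The work goes in short steps, Python scripts to look and compute and a tool call to move; the robot and the scene stay as the last step left them, time stands still between calls to the robot, and variables do not carry over. Pictures are saved under pics/ and viewed, and the job is handed in when it is done.

Besides the shell and the picture viewer there is one more tool, called after ">>>" by a JSON object that holds its "name" and its "arguments". servo_tool: Moves the arm, as the interface text tells. Its arguments: {"type":"object","properties":{"increments":{"type":"array"},"newtons":{"type":"number"}},"required":["increments"]}

```bash
ls; mkdir -p pics; python3 - <<'E'
from plant import telemetry, vision, manip
import cv2, numpy as np
s=telemetry.state(); print({k:np.round(v,3).tolist() for k,v in s.items()}); print(manip.tips_ahead)
for n in ("scene","top"):
    p,d=vision.snapshot(n); cv2.imwrite(f"pics/{n}0.png",p); np.save(f"{n}0.npy",d)
    print(n,{k:np.round(v,4).tolist() for k,v in vision.get_calibration(n).items()})
print({k:np.round(v,4).tolist() for k,v in vision.get_calibration("wrist").items()})
E
```

```text
pics
{'time': 0.0, 'q': [64.095, 10.401, 92.133, 0.001, 77.565, -11.822], 'dq': [-0.011, -0.015, -0.063, -0.014, 0.044, -0.055], 'joint_efforts': [-0.001, -44.487, -35.134, -0.0, 0.009, 0.0], 'tool_pos': [0.14, 0.557, 0.252], 'ee_rot': [[-0.97, 0.243, -0.001], [0.243, 0.97, -0.002], [0.0, -0.002, -1.0]], 'force': [-0.03, 0.275, -0.177], 'ft_torque': [0.012, -0.042, 0.049], 'grip_width': 0.085}
0.022
scene {'fx': 457.5575, 'fy': 457.5575, 'cx': 315.9689, 'cy': 198.9528, 'R': [[-0.8577, 0.5142, -0.0075], [0.3218, 0.5254, -0.7876], [-0.401, -0.6779, -0.6161]], 't': [0.4645, -0.033, 1.6085]}
top {'fx': 454.9888, 'fy': 454.9888, 'cx': 319.542, 'cy': 198.9839, 'R': [[-0.023, -0.9997, -0.0086], [-0.9875, 0.0241, -0.1555], [0.1557, 0.0049, -0.9878]], 't': [0.0116, 0.5463, 1.5091]}
{'fx': 294.6419, 'fy': 294.6419, 'cx': 319.4189, 'cy': 198.0961, 'T_tool_cam': [[-0.0013, -0.9572, -0.2895, 0.0736], [1.0, -0.0012, -0.0005, -0.0014], [0.0001, -0.2895, 0.9572, -0.1199], [0.0, 0.0, 0.0, 1.0]]}
```

View pics/scene0.png

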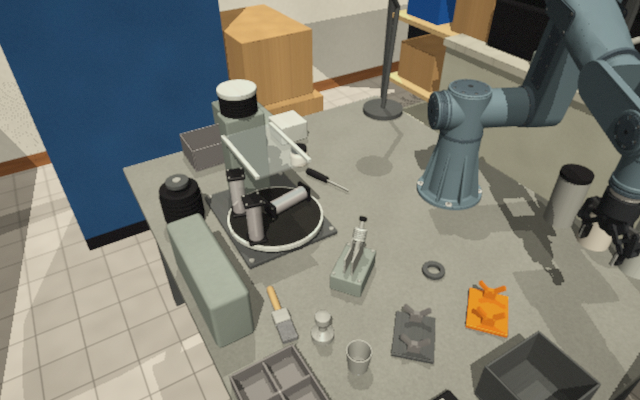

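View pics/top0.png

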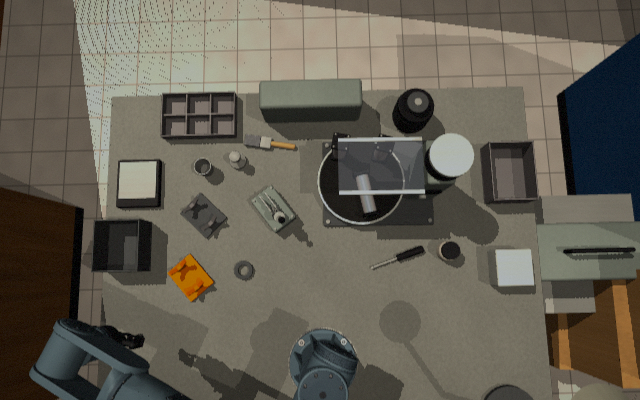

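The top view shows the carousel at (362,182), with the tipped canister at (366,193) under the guard. The clutch is at (272,210), the grey rack at (205,215), and the orange decoy at (190,277). Next I'll take close crops and back-project them.

```bash
cat > h.py <<'E'
import numpy as np, cv2
from plant import telemetry, vision, manip
def cloud(n,d,state=None):
    c=vision.get_calibration(n); v,u=np.mgrid[0:d.shape[0],0:d.shape[1]]
    P=np.stack([(u-c["cx"])/c["fx"]*d,(v-c["cy"])/c["fy"]*d,d],-1)
    if n=="wrist":
        T=np.array(c["T_tool_cam"]); P=P@T[:3,:3].T+T[:3,3]
        return P@np.array(state["ee_rot"]).T+np.array(state["tool_pos"])
    return (P-np.array(c["t"]))@np.array(c["R"])
def proj(n,X,state=None):
    c=vision.get_calibration(n); X=np.atleast_2d(X).astype(float)
    if n=="wrist":
        T=np.array(c["T_tool_cam"]); X=(X-np.array(state["tool_pos"]))@np.array(state["ee_rot"]); P=(X-T[:3,3])@T[:3,:3]
    else: P=X@np.array(c["R"]).T+np.array(c["t"])
    return np.c_[P[:,0]/P[:,2]*c["fx"]+c["cx"],P[:,1]/P[:,2]*c["fy"]+c["cy"]]
def crop(p,u0,v0,u1,v1,s,fn):
    cv2.imwrite(fn,cv2.resize(p[v0:v1,u0:u1],None,fx=s,fy=s,interpolation=cv2.INTER_CUBIC))
E
python3 - <<'E'
from h import *
t=cv2.imread("pics/top0.png"); s=cv2.imread("pics/scene0.png")
crop(t,305,110,485,240,4,"pics/t_car.png")
crop(t,160,170,310,290,5,"pics/t_left.png")
crop(s,190,80,350,270,3,"pics/s_car.png")
crop(s,320,200,450,370,3.5,"pics/s_cl.png")
E
```

```text
(no output)
```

View pics/t_car.png

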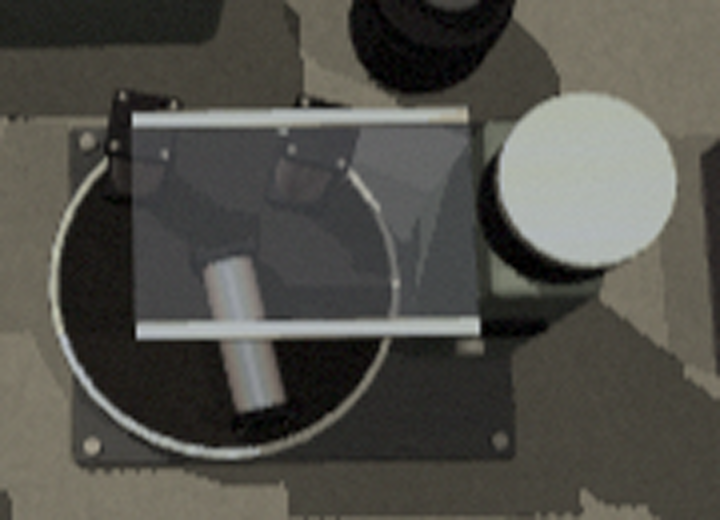

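View pics/t_left.png

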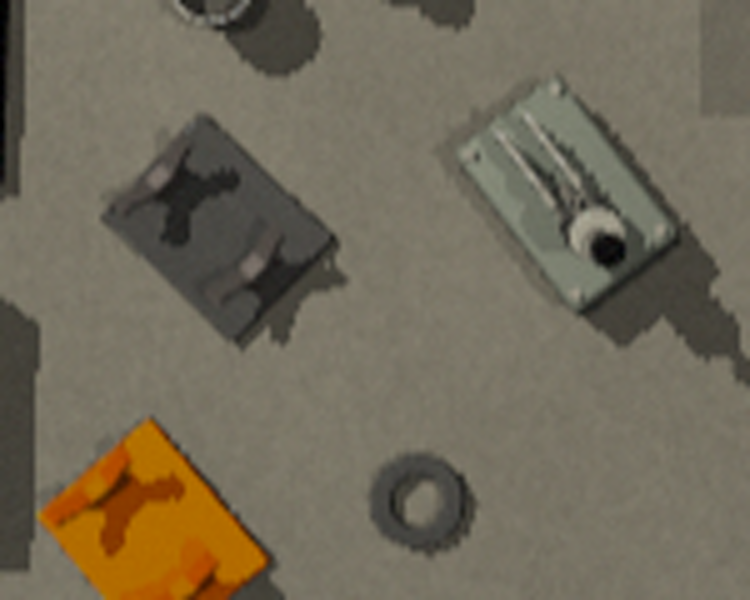

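View pics/s_car.png

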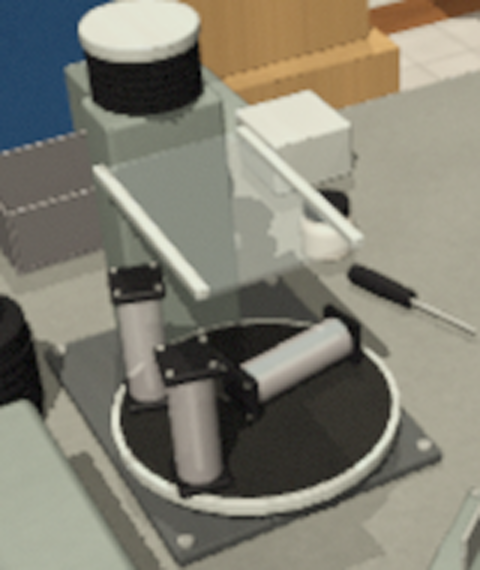

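View pics/s_cl.png

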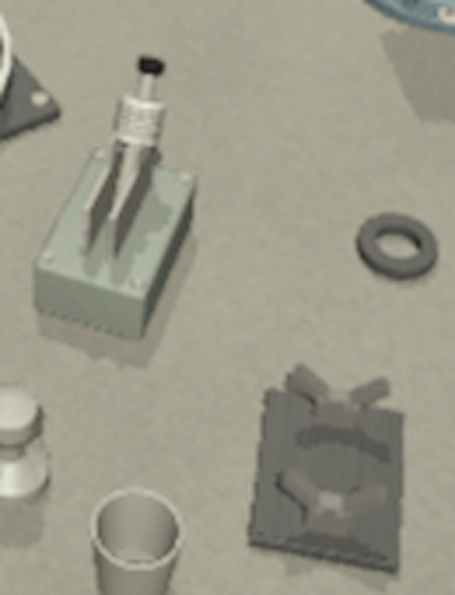

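```bash
python3 - <<'E'
from h import *
t=cv2.imread("pics/top0.png"); d=np.load("top0.npy"); C=cloud("top",d)
def rayz(u,v,z,n="top"):
    c=vision.get_calibration(n);R=np.array(c["R"]);tt=np.array(c["t"]);o=-R.T@tt
    r=R.T@np.array([(u-c["cx"])/c["fx"],(v-c["cy"])/c["fy"],1]); return o+r*(z-o[2])/r[2]
print("bench z",np.median(C[300:330,230:290,2]))
# plate rack
def plate(u0,v0,u1,v1,za,zb,nm):
    S=C[v0:v1,u0:u1].reshape(-1,3); m=(S[:,2]>za)&(S[:,2]<zb)&(d[v0:v1,u0:u1].ravel()>0); S=S[m]
    r=cv2.minAreaRect((S[:,:2]*1000).astype(np.float32)); print(nm,m.sum(),r,"medz",np.median(S[:,2]))
plate(175,185,235,245,.006,.02,"rackplate"); plate(175,185,235,245,.006,.08,"rack all")
plate(245,180,300,235,.045,.065,"clutch top")
# by corners
def q(pts,z,u0,v0,s):
    W=np.array([rayz(u0+a/s-.4,v0+b/s-.4,z)[:2] for a,b in pts]); print(np.round(W,4).tolist(),"c",W.mean(0).round(4)); 
    for i in range(4): e=W[(i+1)%4]-W[i]; print("  edge",np.linalg.norm(e).round(4),np.degrees(np.arctan2(e[1],e[0])).round(1))
q([(205,112),(338,243),(240,348),(103,215)],.012,160,170,5)
q([(555,78),(680,235),(580,310),(460,155)],.055,160,170,5)
# disc from rim (white) in top and in-scene
b=cv2.cvtColor(t,cv2.COLOR_BGR2GRAY)
S=C.reshape(-1,3)
for zz in [(.03,.07)]:
    m=(S[:,2]>zz[0])&(S[:,2]<zz[1])&(S[:,0]>.35)&(S[:,0]<.9)&(S[:,1]>-.35)&(S[:,1]<.1)
    print("disc pts",m.sum(),np.median(S[m,2])); 
    (cc,r)=cv2.minEnclosingCircle((S[m,:2]*1000).astype(np.float32)); print("encl",cc,r)
u0,v0=305,110
print("rim left/right/bottom", rayz(305+50/4,110+285/4,.05), rayz(305+400/4,110+285/4,.05), rayz(305+228/4,110+458/4,.05))
# barrel pixel endpoints
print("canister depth along", [C[110+int(y/4),305+int(x/4)].round(4).tolist() for x,y in [(232,280),(238,310),(245,345),(252,370),(260,395)]])
print("barrel axis near/far at z .077+.022", rayz(305+258/4,110+403/4,.095), rayz(305+228/4,110+262/4,.095))
E
```

```text
bench z 0.00017116098036772416
rackplate 1002 ((508.9498291015625, 403.308837890625), (209.71096801757812, 204.68011474609375), 87.3147964477539) medz 0.011709402380522682
rack all 1210 ((508.9498291015625, 403.308837890625), (209.71096801757812, 204.68011474609375), 87.3147964477539) medz 0.01277100263932683
clutch top 858 ((519.2394409179688, 158.07757568359375), (140.8706817626953, 89.82640075683594), 36.46891784667969) medz 0.055454619450602816
[[0.5861, 0.4139], [0.4917, 0.32], [0.4207, 0.3869], [0.5152, 0.4836]] c [0.5035 0.4011]
  edge 0.1331 -135.1
  edge 0.0976 136.7
  edge 0.1352 45.7
  edge 0.0994 -44.5
[[0.596, 0.164], [0.4865, 0.0805], [0.4376, 0.1483], [0.5446, 0.2287]] c [0.5162 0.1554]
  edge 0.1377 -142.7
  edge 0.0836 125.8
  edge 0.1339 36.9
  edge 0.0827 -51.5
disc pts 2716 0.051014002527495536
encl (600.61181640625, -114.78369140625) 317.73797607421875
rim left/right/bottom [0.60677449 0.00420002 0.05      ] [ 0.59939674 -0.29411519  0.05      ] [ 0.45499174 -0.14208069  0.05      ]
canister depth along [[0.564, -0.1309, 0.2683], [0.5425, -0.1326, 0.2719], [0.5431, -0.154, 0.1033], [0.3049, -0.0089, 1.5757], [0.5039, -0.1661, 0.0977]]
barrel axis near/far at z .077+.022 [ 0.49517966 -0.16440972  0.095     ] [ 0.61365147 -0.14427635  0.095     ]
```

Candidates for each target:
- **Canister:** the lying one, top (366,193). It is not the two standing ones at (340,150) and (382,148), nor the jar at (450,250).
- **Rack:** the grey one, top (205,215). The orange one at (190,277) is the decoy.
- **Clutch:** top (272,210). The tamper at (237,160) also has a knob.

The crops confirm these choices. The rows only allow roll, so I have no direct tilt. I'll move to free space first and see how the arm behaves there.

>>> {"name": "servo_tool", "arguments": {"increments": [{"claw": 1, "translation": [-45, -31, -25], "roll": 0}, {"claw": 1, "translation": [-45, -31, -25], "roll": 0}, {"claw": 1, "translation": [-45, -31, -25], "roll": 0}, {"claw": 1, "translation": [-45, -31, -25], "roll": 0}, {"claw": 1, "translation": [-45, -31, -25], "roll": 0}, {"claw": 1, "translation": [-45, -31, -25], "roll": 0}, {"claw": 1, "translation": [-45, -31, -25], "roll": 0}, {"claw": 1, "translation": [-45, -31, -25], "roll": 0}]}}

```text
time: 1.1
tool_pos: [0.4295, 0.228, 0.4539]
ee_rot: [[-0.97, 0.243, -0.0], [0.243, 0.97, 0.0], [0.0, 0.0, -1.0]]
force: [0.5, -0.1, -0.4]
grip_width: 0.0851
```

>>> {"name": "servo_tool", "arguments": {"increments": [{"claw": 1, "translation": [-49, -21, 0], "roll": 0}, {"claw": 1, "translation": [-49, -21, 0], "roll": 0}, {"claw": 1, "translation": [-49, -21, 0], "roll": 0}, {"claw": 1, "translation": [-49, -21, 0], "roll": 0}, {"claw": 1, "translation": [0, 0, 0], "roll": -6}, {"claw": 1, "translation": [0, 0, 0], "roll": -6}, {"claw": 1, "translation": [0, 0, 0], "roll": -6}, {"claw": 1, "translation": [0, 0, 0], "roll": -6}]}}

```text
time: 2.1
tool_pos: [0.5983, 0.1003, 0.4526]
ee_rot: [[-0.984, -0.176, -0.001], [-0.176, 0.984, 0.0], [0.001, 0.0, -1.0]]
force: [-1.1, -0.1, 0.2]
grip_width: 0.0854
```

```bash
python3 - <<'E'
from h import *
s=telemetry.state(); print(np.round(s["q"],2),s["time"]); np.save("w1s.npy",s,allow_pickle=True)
p,d=vision.snapshot("wrist"); cv2.imwrite("pics/w1.png",p); np.save("w1.npy",d)
E
```

```text
[  -1.68    9.72   70.39    0.     99.97 -101.78] 2.1
```

View pics/w1.png

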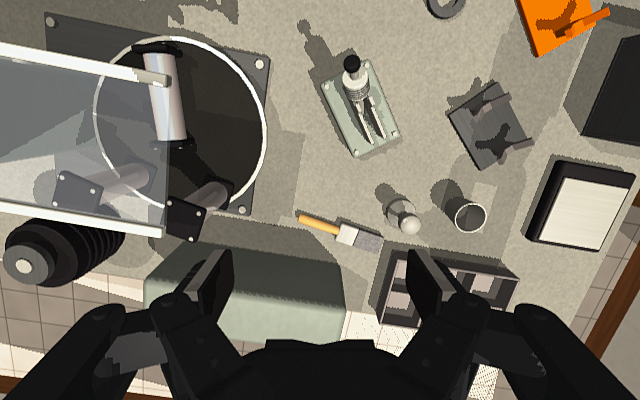

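The wrist view shows the disc around (180,130), the tipped canister at (165,95), the clutch at (358,110) and the grey rack at (488,125). Now I'll reach outward past the limit in free space to see whether the arm tilts there.

>>> {"name": "servo_tool", "arguments": {"increments": [{"claw": 1, "translation": [-44, 30, 0], "roll": 0}, {"claw": 1, "translation": [-44, 30, 0], "roll": 0}, {"claw": 1, "translation": [-44, 30, 0], "roll": 0}, {"claw": 1, "translation": [-44, 30, 0], "roll": 0}, {"claw": 1, "translation": [-50, 0, 0], "roll": 0}, {"claw": 1, "translation": [-50, 0, 0], "roll": 0}, {"claw": 1, "translation": [-50, 0, 0], "roll": 0}, {"claw": 1, "translation": [-50, 0, 0], "roll": 0}]}}

```text
time: 3.15
tool_pos: [0.8471, 0.2525, 0.4059]
ee_rot: [[-0.982, -0.171, 0.084], [-0.169, 0.985, 0.026], [-0.087, 0.011, -0.996]]
force: [0.4, -0.3, 0.3]
grip_width: 0.0855
```

```bash
python3 - <<'E'
from h import *
s=telemetry.state(); print(np.round(s["q"],2),s["time"],np.round(s["ee_rot"],3).tolist())
# measure from w1
S=np.load("w1s.npy",allow_pickle=True).item(); d=np.load("w1.npy"); C=cloud("wrist",d,S)
print("bench",np.median(C[120:200,270:300,2]))
for u,v in [(160,70),(165,90),(170,110),(174,130),(168,125)]: print(C[v,u].round(4))
E
```

```text
[  8.69  50.98  17.14   0.78 106.9  -90.87] 3.15 [[-0.982, -0.171, 0.084], [-0.169, 0.985, 0.026], [-0.087, 0.011, -0.996]]
bench -0.00032739187103031364
[ 0.5117 -0.1575  0.0977]
[ 0.5339 -0.0632  0.2717]
[ 0.552  -0.0599  0.2675]
[ 0.5966 -0.1357  0.0941]
[ 0.5667 -0.0604  0.2696]
```

The arm does tilt forward at the reach limit. I'll check whether the tilt builds up and holds.

>>> {"name": "servo_tool", "arguments": {"increments": [{"claw": 1, "translation": [-50, 0, 0], "roll": 0}, {"claw": 1, "translation": [-50, 0, 0], "roll": 0}, {"claw": 1, "translation": [-50, 0, 0], "roll": 0}, {"claw": 1, "translation": [-50, 0, 0], "roll": 0}, {"claw": 1, "translation": [40, 0, 0], "roll": 0}, {"claw": 1, "translation": [40, 0, 0], "roll": 0}, {"claw": 1, "translation": [40, 0, 0], "roll": 0}, {"claw": 1, "translation": [40, 0, 0], "roll": 0}]}}

```text
time: 4.15
tool_pos: [0.7506, 0.2212, 0.3409]
ee_rot: [[-0.964, -0.173, 0.204], [-0.164, 0.985, 0.06], [-0.211, 0.024, -0.977]]
force: [0.8, 0.6, 1.1]
grip_width: 0.0855
```

```bash
python3 - <<'E'
from h import *
s=telemetry.state(); print(np.round(s["q"],2),s["time"],np.round(s["ee_rot"],3).tolist())
E
```

```text
[  7.    26.22  62.67   2.01  79.   -92.98] 4.15 [[-0.964, -0.173, 0.204], [-0.164, 0.985, 0.06], [-0.211, 0.024, -0.977]]
```

Tilt persists (12° now). Before going on, I'll measure the barrel yaw properly.

```bash
python3 - <<'E'
from h import *
from scipy.optimize import least_squares
S=np.load("w1s.npy",allow_pickle=True).item()
sets={"wrist":cloud("wrist",np.load("w1.npy"),S),"top":cloud("top",np.load("top0.npy")),"scene":cloud("scene",np.load("scene0.npy"))}
img={"wrist":cv2.imread("pics/w1.png"),"top":cv2.imread("pics/top0.png"),"scene":cv2.imread("pics/scene0.png")}
for n,C in sets.items():
    g=img[n].min(2).ravel(); P=C.reshape(-1,3)
    m=(P[:,2]>.078)&(P[:,2]<.105)&(P[:,0]>.46)&(P[:,0]<.66)&(P[:,1]>-.22)&(P[:,1]<-.09)
    Q=P[m&(g>90)]; F=P[m&(g<50)]
    if len(Q)<10: print(n,len(Q)); continue
    f=lambda x:(np.hypot((-(Q[:,0]-.55)*np.sin(x[1])+(Q[:,1]-x[0])*np.cos(x[1])),Q[:,2]-x[2])-.022)
    r=least_squares(f,[-.15,.2,.077],loss="soft_l1",f_scale=.002); y0,a,z0=r.x
    s=(Q[:,0]-.55)*np.cos(a)+(Q[:,1]-y0)*np.sin(a)
    sf=(F[:,0]-.55)*np.cos(a)+(F[:,1]-y0)*np.sin(a); lat=abs(-(F[:,0]-.55)*np.sin(a)+(F[:,1]-y0)*np.cos(a))<.03
    print(n,len(Q),"y@.55",y0.round(4),"yaw",np.degrees(a).round(2),"z",z0.round(4),"s",np.percentile(s,[1,99]).round(4),"flange",np.percentile(sf[lat],[1,5,95,99]).round(4) if lat.sum() else 0, np.abs(r.fun).mean())
    # guard front edge
    G=P[(P[:,2]>.255)&(P[:,2]<.285)&(P[:,0]>.45)&(P[:,0]<.8)&(P[:,1]>-.33)&(P[:,1]<.05)]
    print("  guard x,y pct",np.percentile(G,[1,99],axis=0).round(3).tolist(),len(G))
    D=P[(P[:,2]>.03)&(P[:,2]<.056)&(P[:,0]>.4)&(P[:,0]<.8)&(P[:,1]>-.33)&(P[:,1]<.05)&(g>110)]
    if len(D)>30:
        f=lambda x:np.hypot(D[:,0]-x[0],D[:,1]-x[1])-x[2]
        r=least_squares(f,[.6,-.145,.15],loss="soft_l1",f_scale=.003); print("  disc",r.x.round(4),len(D))
E
```

```text
wrist 1184 y@.55 -0.1589 yaw 11.33 z 0.0768 s [-0.0604  0.0643] flange [-0.0721 -0.0707  0.0744  0.076 ] 0.0007172385521633831
  guard x,y pct [[0.52, -0.227, 0.268], [0.686, -0.061, 0.278]] 28212
  disc [ 0.6037 -0.1456  0.1457] 1262
top 179 y@.55 -0.1566 yaw 12.84 z 0.0773 s [-0.0551 -0.0002] flange [-0.0696 -0.0689 -0.025  -0.011 ] 0.002353266125196999
  guard x,y pct [[0.523, -0.308, 0.265], [0.69, -0.061, 0.282]] 4940
  disc [ 0.6064 -0.1423  0.1455] 203
scene 401 y@.55 -0.1579 yaw 11.35 z 0.0773 s [-0.0598  0.0652] flange [-0.0669 -0.066   0.0806  0.0821] 0.0018377254979354985
  guard x,y pct [[0.523, -0.313, 0.266], [0.691, -0.058, 0.282]] 3081
  disc [ 0.6066 -0.142   0.1458] 607
```

>>> {"name": "servo_tool", "arguments": {"increments": [{"claw": 1, "translation": [-58, 0, -10], "roll": 0}, {"claw": 1, "translation": [-58, 0, -10], "roll": 0}, {"claw": 1, "translation": [-58, 0, 0], "roll": 0}, {"claw": 1, "translation": [-58, 0, 0], "roll": 0}, {"claw": 1, "translation": [-58, 0, 0], "roll": 0}, {"claw": 1, "translation": [-58, 0, 0], "roll": 0}, {"claw": 1, "translation": [-58, 0, 0], "roll": 0}, {"claw": 1, "translation": [-58, 0, 0], "roll": 0}]}}

```text
time: 5.15
tool_pos: [0.9645, 0.2387, 0.39]
ee_rot: [[-0.905, -0.178, 0.387], [-0.148, 0.983, 0.107], [-0.4, 0.039, -0.916]]
force: [-0.6, -0.6, -0.3]
grip_width: 0.0853
```

```bash
python3 - <<'E'
from h import *
s=telemetry.state(); print(np.round(s["q"],2),s["time"],np.round(s["ee_rot"],3).tolist())
E
```

```text
[  5.96  53.51  17.35   3.78  85.74 -93.33] 5.15 [[-0.905, -0.178, 0.387], [-0.148, 0.983, 0.107], [-0.4, 0.039, -0.916]]
```

>>> {"name": "servo_tool", "arguments": {"increments": [{"claw": 1, "translation": [-58, 0, 0], "roll": 0}, {"claw": 1, "translation": [-58, 0, 0], "roll": 0}, {"claw": 1, "translation": [53, -7, -27], "roll": 0}, {"claw": 1, "translation": [53, -7, -27], "roll": 0}, {"claw": 1, "translation": [53, -7, -27], "roll": 0}, {"claw": 1, "translation": [53, -7, -27], "roll": 0}, {"claw": 1, "translation": [53, -7, -27], "roll": 0}, {"claw": 1, "translation": [53, -7, -27], "roll": 0}]}}

```text
time: 6.15
tool_pos: [0.6624, 0.1359, 0.3998]
ee_rot: [[-0.871, -0.181, 0.457], [-0.14, 0.983, 0.122], [-0.471, 0.043, -0.881]]
force: [0.8, -0.6, 1.4]
grip_width: 0.0854
```

```bash
cat >> h.py <<'E'
def go(target,n=None,R=None,p=None):
    s=telemetry.state(); R=np.array(s["ee_rot"]) if R is None else R; p=np.array(s["tool_pos"]) if p is None else p
    d=R.T@(np.array(target)-p)*1000; print("tool delta mm",d.round(1),"norm",np.linalg.norm(d).round(1),"rows",np.ceil(np.linalg.norm(d)/60)); return d
E
python3 - <<'E'
from h import *
s=telemetry.state(); R=np.array(s["ee_rot"]); print(np.round(s["q"],2),s["time"],np.round(R,3).tolist())
b=np.array([np.cos(np.radians(11.3)),np.sin(np.radians(11.3)),0]); print("y.b deg",np.degrees(np.arcsin(R[:,1]@b)),"tilt",np.degrees(np.arccos(-R[2,2])))
g=np.array([.552,-.158,.077])-.015*b; T=g-.007*R[:,2]; pre=T-.15*R[:,2]; print(T,pre); go(pre); go(T)
E
```

```text
[  -1.99    1.22   89.3     8.95   62.61 -104.05] 6.15 [[-0.871, -0.181, 0.457], [-0.14, 0.983, 0.122], [-0.471, 0.043, -0.881]]
y.b deg 0.8519099122708219 tilt 28.21774886925192
[ 0.53409383 -0.16179597  0.0831681 ] [ 0.4655878  -0.18015558  0.21534165]
tool delta mm [ 302.6 -282.8   34. ] norm 415.5 rows 7.0
tool delta mm [ 302.6 -282.8  184. ] norm 453.1 rows 8.0
```

>>> {"name": "servo_tool", "arguments": {"increments": [{"claw": 1, "translation": [52, -19, -13], "roll": 0}, {"claw": 1, "translation": [52, -19, -13], "roll": 0}, {"claw": 1, "translation": [52, -19, -13], "roll": 0}, {"claw": 1, "translation": [52, -19, -13], "roll": 0}, {"claw": 1, "translation": [52, -19, -13], "roll": 0}, {"claw": 1, "translation": [11, -47, 25], "roll": 0}, {"claw": 1, "translation": [11, -47, 25], "roll": 0}, {"claw": 1, "translation": [11, -47, 25], "roll": 0}]}}

```text
time: 7.15
tool_pos: [0.4564, -0.1376, 0.2434]
ee_rot: [[-0.871, -0.18, 0.458], [-0.141, 0.983, 0.118], [-0.471, 0.038, -0.881]]
force: [0.3, 0.1, -0.1]
grip_width: 0.0857
```

```bash
python3 - <<'E'
from h import *
from scipy.optimize import least_squares
s=telemetry.state(); R=np.array(s["ee_rot"]); print(np.round(s["q"],2),s["time"],np.round(R,3).tolist())
p,d=vision.snapshot("wrist"); cv2.imwrite("pics/w2.png",p)
C=cloud("wrist",d,s);P=C.reshape(-1,3);g=p.min(2).ravel()
m=(P[:,2]>.078)&(P[:,2]<.105)&(P[:,0]>.46)&(P[:,0]<.66)&(P[:,1]>-.22)&(P[:,1]<-.09)
Q=P[m&(g>90)]
f=lambda x:(np.hypot((-(Q[:,0]-.55)*np.sin(x[1])+(Q[:,1]-x[0])*np.cos(x[1])),Q[:,2]-x[2])-.022)
r=least_squares(f,[-.15,.2,.077],loss="soft_l1",f_scale=.002); y0,a,z0=r.x
ss=(Q[:,0]-.55)*np.cos(a)+(Q[:,1]-y0)*np.sin(a)
print(len(Q),"y@.55",y0.round(4),"yaw",np.degrees(a).round(2),"z",z0.round(4),np.percentile(ss,[1,99]).round(4))
b=np.array([np.cos(a),np.sin(a),0]); print("y.b",np.degrees(np.arcsin(R[:,1]@b)))
c=np.array([.552,y0+.002*np.tan(a),.077]); gp=c-.015*b; T=gp-.007*R[:,2]; go(T-.1*R[:,2]); go(T)
E
```

```text
[ -47.19  -16.48  123.04   28.06   62.21 -157.83] 7.15 [[-0.871, -0.18, 0.458], [-0.141, 0.983, 0.118], [-0.471, 0.038, -0.881]]
3518 y@.55 -0.159 yaw 11.27 z 0.0767 [-0.0731  0.0637]
y.b 0.9012114122541697
tool delta mm [  7.4 -41.2  70. ] norm 81.5 rows 2.0
tool delta mm [  6.8 -41.3 170. ] norm 175.1 rows 3.0
```

View pics/w2.png

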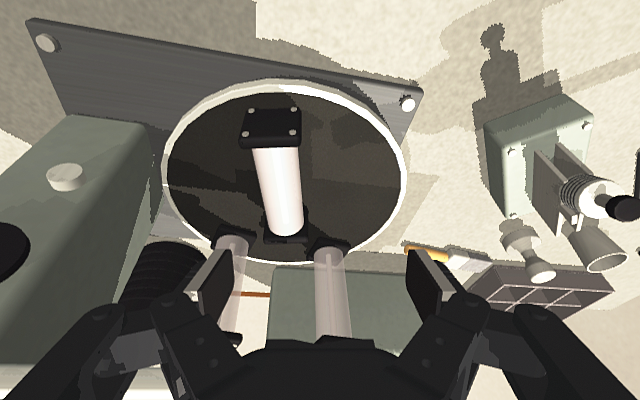

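The wrist view shows the tipped canister at (275,170) between the finger directions. The guard is not in the path and the standing canisters at (235,260) and (330,260) are clear. Approaching.

>>> {"name": "servo_tool", "arguments": {"increments": [{"claw": 1, "translation": [3.5, -20.5, 35], "roll": 0}, {"claw": 1, "translation": [3.5, -20.5, 35], "roll": 0}, {"claw": 1, "translation": [0, 0, 30], "roll": 0}, {"claw": 1, "translation": [0, 0, 30], "roll": 0}, {"claw": 1, "translation": [0, 0, 25], "roll": 0}, {"claw": 1, "translation": [0, 0, 15], "roll": 0}, {"claw": 1, "translation": [0, 0, 0], "roll": 0}, {"claw": 1, "translation": [0, 0, 0], "roll": 0}]}}

```text
time: 8.2
tool_pos: [0.5349, -0.1561, 0.0884]
ee_rot: [[-0.872, -0.181, 0.455], [-0.141, 0.983, 0.121], [-0.469, 0.042, -0.882]]
force: [-0.3, 0.1, -0.4]
grip_width: 0.0857
```

```bash
python3 - <<'E'
from h import *
s=telemetry.state(); print(np.round(s["q"],2),s["time"])
p,d=vision.snapshot("wrist"); cv2.imwrite("pics/w3.png",p)
p,d=vision.snapshot("scene"); crop(p,190,80,350,270,3,"pics/s3.png")
E
```

```text
[ -41.08   11.15  118.31   37.25   40.2  -167.68] 8.2
```

View pics/w3.png

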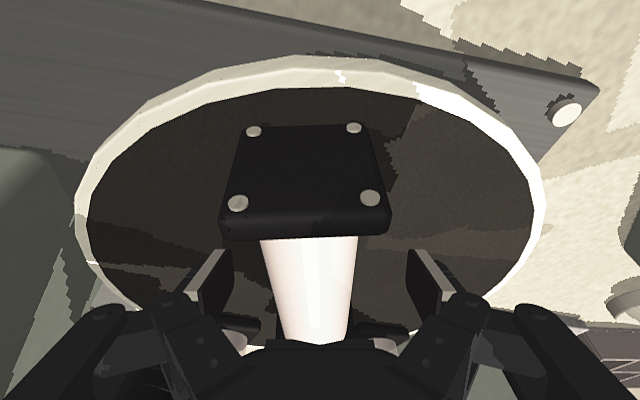

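View pics/s3.png

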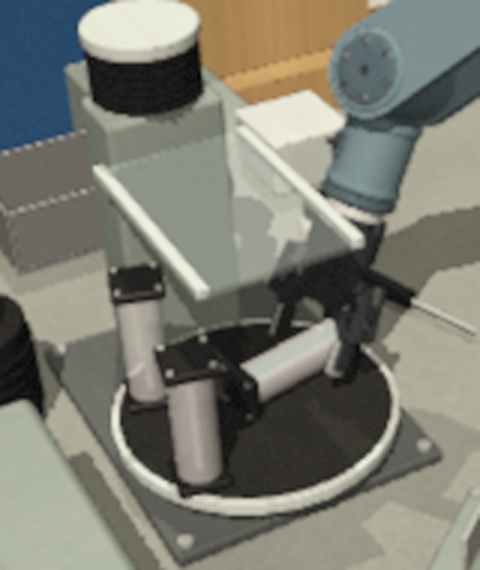

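The barrel sits between the pads, about 5 mm off centre. I'll centre it and close gently.

>>> {"name": "servo_tool", "arguments": {"increments": [{"claw": 1, "translation": [0, -5.5, 4], "roll": 0}, {"claw": 1, "translation": [0, 0, 0], "roll": 0}, {"claw": 0.6, "translation": [0, 0, 0], "roll": 0}, {"claw": 0.5, "translation": [0, 0, 0], "roll": 0}, {"claw": 0.4, "translation": [0, 0, 0], "roll": 0}, {"claw": 0.3, "translation": [0, 0, 0], "roll": 0}, {"claw": 0.3, "translation": [0, 0, 0], "roll": 0}, {"claw": 0.2, "translation": [0, 0, 0], "roll": 0}], "newtons": 60}}

```text
time: 9.3
tool_pos: [0.5376, -0.1608, 0.0841]
ee_rot: [[-0.872, -0.182, 0.454], [-0.141, 0.982, 0.122], [-0.469, 0.043, -0.882]]
force: [-2.3, -0.3, 5.1]
grip_width: 0.0422
```

```bash
python3 - <<'E'
from h import *
s=telemetry.state(); print(np.round(s["q"],2),s["time"],s["grip_width"])
go(np.array(s["tool_pos"])+[0,0,.03]); go(np.array(s["tool_pos"])+[-.1,-.02,.02]); 
E
```

```text
[ -41.31   12.22  117.68   37.55   40.03 -168.29] 9.3 0.04217580101781691
tool delta mm [-14.1   1.3 -26.5] norm 30.0 rows 1.0
tool delta mm [ 80.6  -0.6 -65.5] norm 103.9 rows 2.0
```

>>> {"name": "servo_tool", "arguments": {"increments": [{"claw": 0.2, "translation": [-4, 0, -8], "roll": 0}, {"claw": 0.2, "translation": [-5, 0.5, -9], "roll": 0}, {"claw": 0.2, "translation": [-5, 0.8, -9], "roll": 0}, {"claw": 0.2, "translation": [26, 5.5, -14], "roll": 0}, {"claw": 0.2, "translation": [26, 5.5, -14], "roll": 0}, {"claw": 0.2, "translation": [26, 5.5, -14], "roll": 0}, {"claw": 0.2, "translation": [26, 5.5, -14], "roll": 0}, {"claw": 0.2, "translation": [0, 0, 0], "roll": 0}]}}

```text
time: 10.3
tool_pos: [0.4165, -0.1605, 0.1153]
ee_rot: [[-0.873, -0.18, 0.454], [-0.139, 0.983, 0.121], [-0.468, 0.043, -0.883]]
force: [1.2, -0.1, -1.8]
grip_width: 0.0423
```

```bash
python3 - <<'E'
from h import *
s=telemetry.state(); print(np.round(s["q"],2),s["time"],s["grip_width"])
p,d=vision.snapshot("scene"); crop(p,190,60,350,260,3,"pics/s4.png")
go(np.array(s["tool_pos"])+[-.04,.03,.15]); 
E
```

```text
[ -54.98   -5.61  131.7    35.55   49.44 -177.24] 10.3 0.0422812371240921
tool delta mm [ -38.7   43.7 -146.9] norm 158.1 rows 3.0
```

View pics/s4.png

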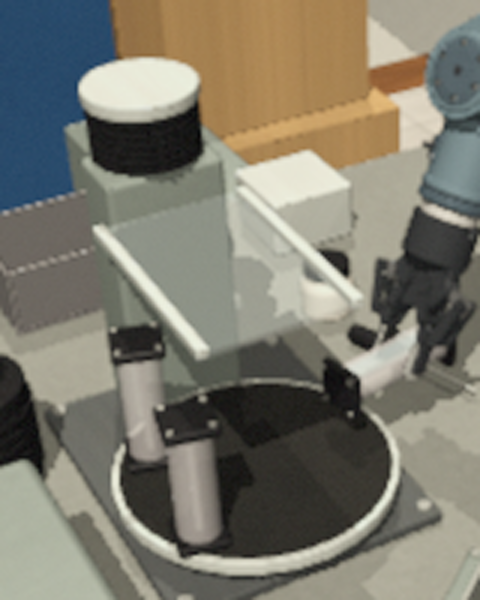

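The canister is held clear and both standing ones are upright. Now I'll measure the rack and clutch precisely while planning the transfer.

```bash
python3 - <<'E'
from h import *
from scipy.optimize import least_squares
S=np.load("w1s.npy",allow_pickle=True).item()
data={"top":(cloud("top",np.load("top0.npy")),cv2.imread("pics/top0.png")),"wrist":(cloud("wrist",np.load("w1.npy"),S),cv2.imread("pics/w1.png")),"scene":(cloud("scene",np.load("scene0.npy")),cv2.imread("pics/scene0.png"))}
for n,(C,im) in data.items():
    P=C.reshape(-1,3); hsv=cv2.cvtColor(im,cv2.COLOR_BGR2HSV).reshape(-1,3); g=im.mean(2).ravel()
    for nm,c0,box,zr in [("rack",(.504,.401),.12,(.008,.017)),("clutch",(.519,.158),.10,(.045,.062))]:
        m=(np.hypot(P[:,0]-c0[0],P[:,1]-c0[1])<box)&(P[:,2]>zr[0])&(P[:,2]<zr[1])
        if nm=="rack": m&=(hsv[:,1]<90)
        lab=m.reshape(C.shape[:2]).astype(np.uint8)
        k,L,st,_=cv2.connectedComponentsWithStats(lab); 
        if k<2: continue
        i=1+np.argmax(st[1:,4]); M=cv2.erode((L==i).astype(np.uint8),None,iterations=0).ravel()>0
        r=cv2.minAreaRect((P[M,:2]*1000).astype(np.float32)); print(n,nm,st[i,4],np.round(r[0],1),np.round(r[1],1),round(r[2],1))
    # saddles: high points
    m=(np.hypot(P[:,0]-.504,P[:,1]-.401)<.07)&(P[:,2]>.035)&(P[:,2]<.075)&(hsv[:,1]<90)
    Q=P[m]; print(n,"saddle pts",m.sum(),Q.mean(0).round(4),Q[:,2].max().round(4), np.degrees(np.arctan2(*np.linalg.eigh(np.cov(Q[:,:2].T))[1][::-1,1])).round(1))
    # collar/knob
    m=(np.hypot(P[:,0]-.519,P[:,1]-.158)<.12)&(P[:,2]>.10)&(P[:,2]<.2); print("  lever high pts",m.sum(),P[m].mean(0).round(4), P[m][P[m][:,2]>.145].mean(0).round(4))
E
```

```text
top rack 689 [506.6 403. ] [130.8 104.5] 45.7
top clutch 834 [519.2 158.1] [140.9  89.8] 36.5
top saddle pts 171 [0.5067 0.4055 0.0508] 0.0702 45.9
  lever high pts 209 [0.4965 0.1413 0.1357] [0.4751 0.1249 0.1583]
wrist rack 3176 [503.4 401.5] [130.1 100.8] 45.9
wrist clutch 3004 [515.6 155.2] [140.1  90.1] 36.5
wrist saddle pts 724 [0.5006 0.4025 0.0496] 0.0634 45.9
  lever high pts 1364 [0.4925 0.1368 0.1354] [0.4697 0.1206 0.1599]
scene rack 1484 [504.4 403.7] [133.8 100. ] 46.1
scene clutch 936 [519.1 158.2] [141.4  91.7] 36.9
scene saddle pts 377 [0.5076 0.4076 0.0492] 0.0663 46.3
  lever high pts 407 [0.4992 0.1458 0.1283] [0.4734 0.1263 0.1581]
```

```bash
python3 - <<'E'
from h import *
from scipy.spatial.transform import Rotation as Ro
s=telemetry.state(); R=np.array(s["ee_rot"]);
go([.39,-.08,.28]); go([.42,.30,.26],p=np.array([.39,-.08,.28]))
R0=np.array([[-.872,-.182,.454],[-.141,.982,.122],[-.469,.043,-.882]]); ct=R0.T@(np.array([.552,-.1585,.077])-[.5376,-.1608,.0841]); a=np.radians(11.3); bt=R0.T@[np.cos(a),np.sin(a),0]; np.save("grip.npy",np.r_[ct,bt]); print("c in tool",ct.round(4),"b",bt.round(3))
for roll in (-32,-34,-36,-38,-40):
    R2=R@Ro.from_rotvec([0,0,np.radians(roll)]).as_matrix(); b=R2@bt; print(roll,"yaw",np.degrees(np.arctan2(b[1],b[0])).round(2),"elev",np.degrees(np.arcsin(b[2])).round(2),"c rel",(R2@ct).round(4))
E
```

```text
tool delta mm [ -64.4   91.5 -147.6] norm 185.3 rows 4.0
tool delta mm [-69.8 367.3  77.2] norm 381.7 rows 7.0
c in tool [-0.0096 -0.0007  0.0131] b [-0.883  0.014  0.469]
-32 yaw 39.22 elev -2.65 c rel [ 0.0125  0.0072 -0.0074]
-34 yaw 40.94 elev -3.05 c rel [ 0.0123  0.0074 -0.0075]
-36 yaw 42.65 elev -3.48 c rel [ 0.0121  0.0077 -0.0075]
-38 yaw 44.37 elev -3.93 c rel [ 0.0119  0.0079 -0.0076]
-40 yaw 46.07 elev -4.41 c rel [ 0.0117  0.0082 -0.0077]
```

>>> {"name": "servo_tool", "arguments": {"increments": [{"claw": 0.2, "translation": [-16, 23, -37], "roll": 0}, {"claw": 0.2, "translation": [-16, 23, -37], "roll": 0}, {"claw": 0.2, "translation": [-16, 23, -37], "roll": 0}, {"claw": 0.2, "translation": [-16, 23, -37], "roll": 0}, {"claw": 0.2, "translation": [-10, 52, 11], "roll": 0}, {"claw": 0.2, "translation": [-10, 52, 11], "roll": 0}, {"claw": 0.2, "translation": [-10, 52, 11], "roll": 0}, {"claw": 0.2, "translation": [-10, 52, 11], "roll": 0}]}}

```text
time: 11.35
tool_pos: [0.407, 0.1385, 0.2699]
ee_rot: [[-0.87, -0.182, 0.457], [-0.141, 0.982, 0.123], [-0.472, 0.043, -0.881]]
force: [0.3, -1.3, -1.2]
grip_width: 0.0422
```

>>> {"name": "servo_tool", "arguments": {"increments": [{"claw": 0.2, "translation": [-10, 52, 11], "roll": 0}, {"claw": 0.2, "translation": [-10, 52, 11], "roll": 0}, {"claw": 0.2, "translation": [-10, 52, 11], "roll": 0}, {"claw": 0.2, "translation": [0, 0, 0], "roll": -8}, {"claw": 0.2, "translation": [0, 0, 0], "roll": -8}, {"claw": 0.2, "translation": [0, 0, 0], "roll": -8}, {"claw": 0.2, "translation": [0, 0, 0], "roll": -8}, {"claw": 0.2, "translation": [0, 0, 0], "roll": -8}]}}

```text
time: 12.35
tool_pos: [0.4194, 0.2987, 0.2605]
ee_rot: [[-0.548, -0.703, 0.454], [-0.742, 0.659, 0.124], [-0.386, -0.269, -0.882]]
force: [0.1, 0.6, -2.9]
grip_width: 0.0425
```

```bash
python3 - <<'E'
from h import *
s=telemetry.state(); R=np.array(s["ee_rot"]); g=np.load("grip.npy"); print(np.round(s["q"],2),s["time"],s["grip_width"])
b=R@g[3:]; print("yaw",np.degrees(np.arctan2(b[1],b[0])),"el",np.degrees(np.arcsin(b[2])))
for rc in [(.505,.402)]:
    for z in (.13,.09,.068):
        T=np.r_[rc,z]-R@g[:3]; print(z,T); go(T)
p,d=vision.snapshot("wrist"); cv2.imwrite("pics/w5.png",p); np.save("w5.npy",d); np.save("w5s.npy",s,allow_pickle=True)
p,d=vision.snapshot("scene"); crop(p,300,150,500,370,3,"pics/s5.png")
E
```

```text
[  24.9   -14.04  119.07   -6.14   47.4  -112.19] 12.35 0.04251928021964564
yaw 46.44630996445092 el -4.4148828030491725
0.13 [0.49336041 0.3937317  0.13767613]
tool delta mm [-63.7  43.6 153.7] norm 172.0 rows 3.0
0.09 [0.49336041 0.3937317  0.09767613]
tool delta mm [-48.2  54.4 189. ] norm 202.5 rows 4.0
0.068 [0.49336041 0.3937317  0.07567613]
tool delta mm [-39.7  60.3 208.4] norm 220.6 rows 4.0
```

View pics/w5.png

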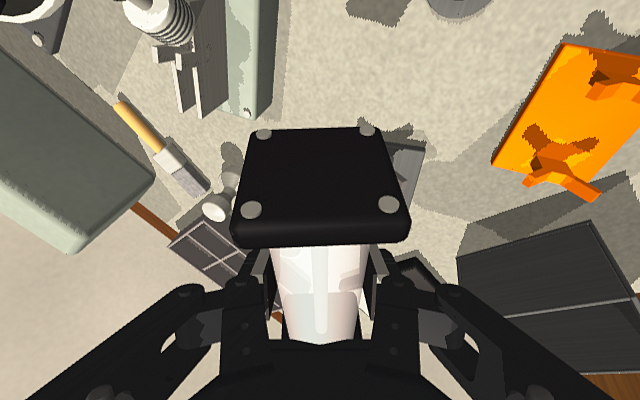

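View pics/s5.png

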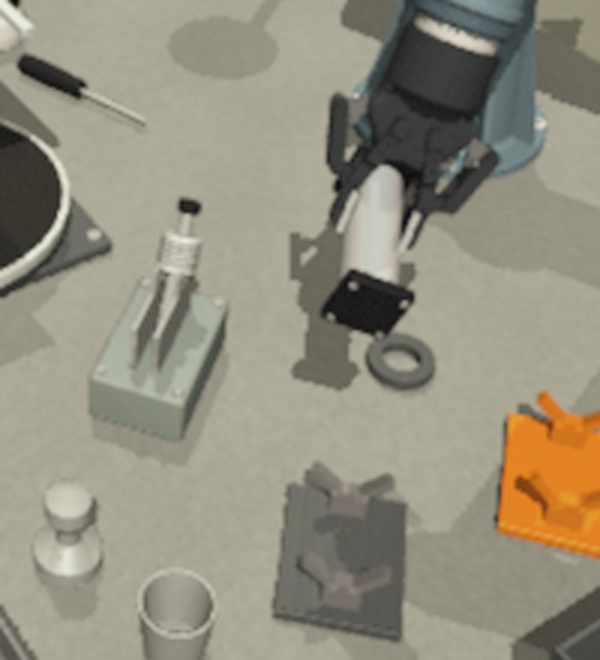

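>>> {"name": "servo_tool", "arguments": {"increments": [{"claw": 0.2, "translation": [-21, 14.5, 51], "roll": 0}, {"claw": 0.2, "translation": [-21, 14.5, 51], "roll": 0}, {"claw": 0.2, "translation": [-21, 14.5, 51], "roll": 0}, {"claw": 0.2, "translation": [4, 2.7, 9], "roll": 0}, {"claw": 0.2, "translation": [4, 2.7, 9], "roll": 0}, {"claw": 0.2, "translation": [4, 2.7, 9], "roll": 0}, {"claw": 0.2, "translation": [3.5, 2.7, 8.3], "roll": 0}, {"claw": 0.2, "translation": [0, 0, 0], "roll": 0}]}}

```text
time: 13.45
tool_pos: [0.4929, 0.3914, 0.0979]
ee_rot: [[-0.552, -0.699, 0.454], [-0.739, 0.663, 0.122], [-0.387, -0.268, -0.882]]
force: [1.3, -0.5, -1.5]
grip_width: 0.0421
```

```bash
python3 - <<'E'
from h import *
from scipy.optimize import least_squares
s=telemetry.state(); R=np.array(s["ee_rot"]); g=np.load("grip.npy"); print(np.round(s["q"],2),s["time"],s["grip_width"])
print("c now",np.array(s["tool_pos"])+R@g[:3]); go(np.r_[.505,.402,.068]-R@g[:3])
p,d=vision.snapshot("wrist"); cv2.imwrite("pics/w6.png",p); np.save("w6.npy",d); np.save("w6s.npy",s,allow_pickle=True)
p,d=vision.snapshot("scene"); crop(p,350,260,480,370,5,"pics/s6.png"); np.save("s6.npy",d); cv2.imwrite("pics/s6f.png",p)
p2,d2=vision.snapshot("top"); crop(p2,160,160,260,260,6,"pics/t6.png"); np.save("t6.npy",d2)
E
```

```text
[ 31.25  16.7  109.55 -16.42  27.6  -95.75] 13.45 0.042105367152003
c now [0.50459834 0.39963218 0.09027867]
tool delta mm [ 6.6  7.3 20.1] norm 22.4 rows 1.0
```

View pics/s6.png

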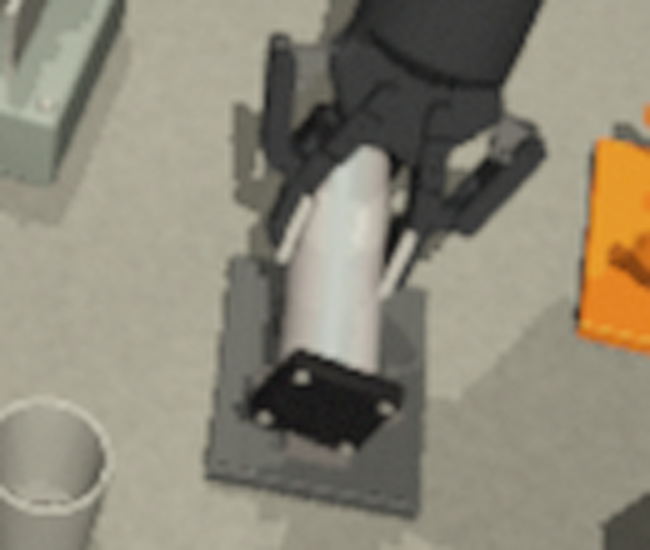

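View pics/t6.png

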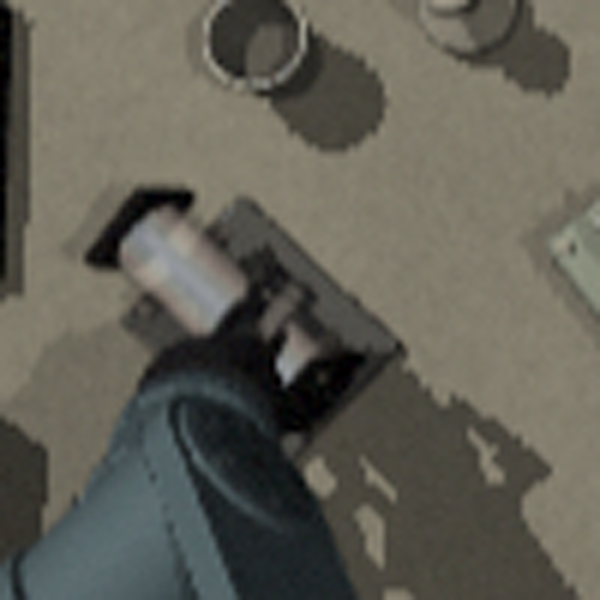

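View pics/w6.png

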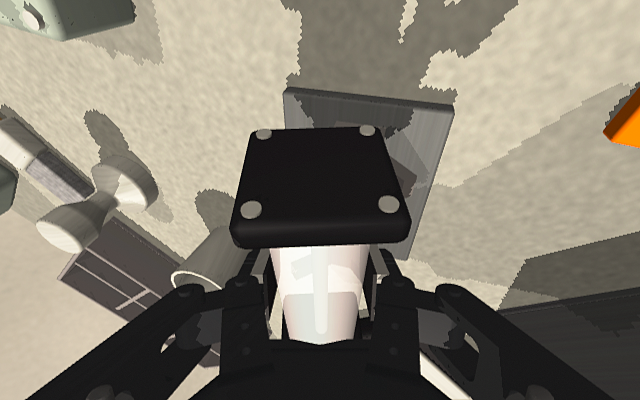

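```bash
python3 - <<'E'
from h import *
s=np.load("w6s.npy",allow_pickle=True).item(); a=np.radians(45.9); ex=np.array([np.cos(a),np.sin(a)]);ey=np.array([-ex[1],ex[0]])
for c in [(.505,.402)]:
    K=np.array([[*(np.array(c)+i*.065*ex+j*.05*ey),.012] for i,j in [(-1,-1),(-1,1),(1,1),(1,-1)]])
    print("wrist",proj("wrist",K,s).round(0).tolist()); print("scene crop",((proj("scene",K)-[350,260])*5).round(0).tolist())
# fit barrel from scene depth
from scipy.optimize import least_squares
for n in ("scene","top","wrist"):
    if n=="wrist": P=cloud(n,np.load("w6.npy"),s).reshape(-1,3); im=cv2.imread("pics/w6.png")
    elif n=="scene": P=cloud(n,np.load("s6.npy")).reshape(-1,3); im=cv2.imread("pics/s6f.png")
    else: P=cloud(n,np.load("t6.npy")).reshape(-1,3); im=None
    x=P[:,:2]-[.505,.402]; t=x@ex; w=x@ey
    if im is None: m=(t<.062)&(t>.015)
    else: m=(im.min(2).ravel()>110)&(abs(t)<.062)
    m&=(abs(w)<.03)&(P[:,2]>.085)&(P[:,2]<.125)
    Q=np.c_[t,w,P[:,2]][m]
    f=lambda v:np.hypot((Q[:,1]-v[0]-v[1]*Q[:,0]),(Q[:,2]-v[2]-v[3]*Q[:,0]))-.022
    r=least_squares(f,[0,0,.09,0],loss="soft_l1",f_scale=.001); print(n,m.sum(),"w",r.x[0].round(4),"dyaw",np.degrees(r.x[1]).round(1),"z",r.x[2].round(4),"el",np.degrees(r.x[3]).round(1),"t",np.percentile(Q[:,0],[1,99]).round(3))
E
```

```text
wrist [[278.0, 94.0], [452.0, 115.0], [404.0, 263.0], [290.0, 238.0]]
scene crop [[224.0, 246.0], [421.0, 281.0], [413.0, 503.0], [198.0, 461.0]]
scene 708 w -0.0019 dyaw 0.6 z 0.0906 el -4.8 t [-0.055  0.059]
top 183 w -0.0047 dyaw 3.1 z 0.091 el -3.8 t [0.015 0.062]
wrist 7712 w -0.0015 dyaw 0.1 z 0.0891 el -4.4 t [-0.057  0.034]
```

The pose agrees to within about 3 mm. I'll correct 2–3 mm sideways and lower.

```bash
python3 - <<'E'
from h import *
s=telemetry.state(); R=np.array(s["ee_rot"]); g=np.load("grip.npy")
go(np.r_[.5033,.402,.072]-R@g[:3]); print("1mm down",R.T@[0,0,-1])
E
```

```text
tool delta mm [ 7.   7.7 16.1] norm 19.2 rows 1.0
1mm down [0.38776579 0.26843397 0.88180547]
```

>>> {"name": "servo_tool", "arguments": {"increments": [{"claw": 0.2, "translation": [2.3, 2.6, 5.4], "roll": 0}, {"claw": 0.2, "translation": [2.3, 2.6, 5.4], "roll": 0}, {"claw": 0.2, "translation": [2.3, 2.6, 5.4], "roll": 0}, {"claw": 0.2, "translation": [0.4, 0.3, 0.9], "roll": 0}, {"claw": 0.2, "translation": [0.4, 0.3, 0.9], "roll": 0}, {"claw": 0.2, "translation": [0.4, 0.3, 0.9], "roll": 0}, {"claw": 0.2, "translation": [0, 0, 0], "roll": 0}, {"claw": 0.2, "translation": [0, 0, 0], "roll": 0}]}}

```text
time: 14.6
tool_pos: [0.4914, 0.394, 0.076]
ee_rot: [[-0.551, -0.7, 0.455], [-0.739, 0.662, 0.123], [-0.387, -0.268, -0.882]]
force: [-2.4, -1.1, 2.1]
grip_width: 0.0423
```

```bash
python3 - <<'E'
from h import *
s=telemetry.state(); R=np.array(s["ee_rot"]); g=np.load("grip.npy")
print("c",np.array(s["tool_pos"])+R@g[:3],s["force"],s["ft_torque"],s["time"])
E
```

```text
c [0.50311775 0.40227181 0.0683881 ] [-2.36580737 -1.14532422  2.06381543] [-0.04217176  0.19404176 -0.05238879] 14.6
```

Contact is starting. I'll ease the grip to let it pivot level and lower the last 3.5 mm.

>>> {"name": "servo_tool", "arguments": {"increments": [{"claw": 0.2, "translation": [0, 0, 0], "roll": 0}, {"claw": 0.2, "translation": [0.3, 0.2, 0.8], "roll": 0}, {"claw": 0.2, "translation": [0.3, 0.2, 0.8], "roll": 0}, {"claw": 0.2, "translation": [0.4, 0.3, 0.8], "roll": 0}, {"claw": 0.2, "translation": [0.4, 0.3, 0.8], "roll": 0}, {"claw": 0.2, "translation": [0, 0, 0], "roll": 0}, {"claw": 0.2, "translation": [0, 0, 0], "roll": 0}, {"claw": 0.2, "translation": [0, 0, 0], "roll": 0}], "newtons": 25}}

```text
time: 15.6
tool_pos: [0.4916, 0.3941, 0.0729]
ee_rot: [[-0.551, -0.699, 0.455], [-0.739, 0.662, 0.123], [-0.388, -0.269, -0.882]]
force: [-5.3, -4.4, 8.7]
grip_width: 0.0421
```

```bash
python3 - <<'E'
from h import *
from scipy.optimize import least_squares
s=telemetry.state(); R=np.array(s["ee_rot"]); g=np.load("grip.npy")
print("c",np.array(s["tool_pos"])+R@g[:3],s["force"],s["ft_torque"],s["time"],s["grip_width"])
a=np.radians(45.9); ex=np.array([np.cos(a),np.sin(a)]);ey=np.array([-ex[1],ex[0]])
for n in ("scene","wrist"):
    p,d=vision.snapshot(n); P=cloud(n,d,s).reshape(-1,3); cv2.imwrite(f"pics/{n}7.png",p)
    if n=="scene": crop(p,350,260,480,370,5,"pics/s7.png")
    x=P[:,:2]-[.505,.402]; t=x@ex; w=x@ey
    m=(p.min(2).ravel()>110)&(abs(t)<.062)&(abs(w)<.03)&(P[:,2]>.06)&(P[:,2]<.11)
    Q=np.c_[t,w,P[:,2]][m]
    f=lambda v:np.hypot((Q[:,1]-v[0]-v[1]*Q[:,0]),(Q[:,2]-v[2]-v[3]*Q[:,0]))-.022
    r=least_squares(f,[0,0,.07,0],loss="soft_l1",f_scale=.001); print(n,m.sum(),"w",r.x[0].round(4),"dyaw",np.degrees(r.x[1]).round(1),"z",r.x[2].round(4),"el",np.degrees(r.x[3]).round(1),"t",np.percentile(Q[:,0],[1,99]).round(3))
E
```

```text
c [0.5032711  0.40229842 0.06529018] [-5.29022133 -4.37540632  8.72269378] [-0.10450438 -0.06903502 -0.21511559] 15.6 0.042087356894342585
scene 665 w 0.0012 dyaw 0.8 z 0.0659 el -1.4 t [-0.056  0.06 ]
wrist 8777 w 0.0014 dyaw 0.4 z 0.0651 el -1.2 t [-0.059  0.032]
```

View pics/s7.png

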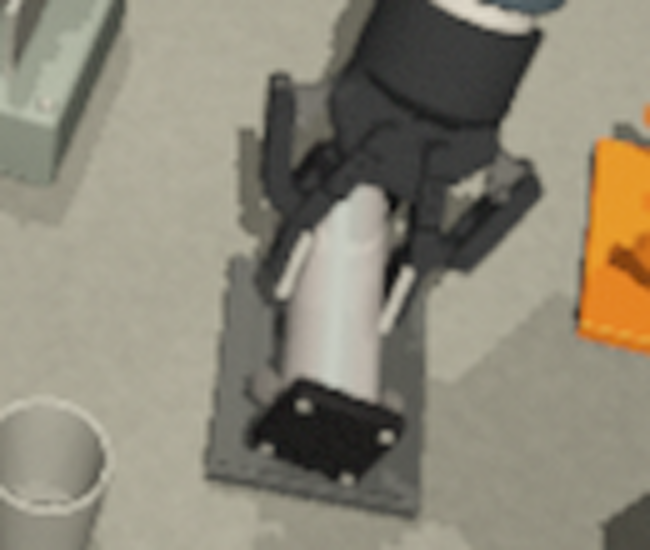

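>>> {"name": "servo_tool", "arguments": {"increments": [{"claw": 0.2, "translation": [0.4, 0.3, 0.9], "roll": 0}, {"claw": 0.2, "translation": [0, 0, 0], "roll": 0}, {"claw": 0.55, "translation": [0, 0, 0], "roll": 0}, {"claw": 0.6, "translation": [0, 0, 0], "roll": 0}, {"claw": 0.8, "translation": [0, 0, 0], "roll": 0}, {"claw": 0.9, "translation": [0, 0, 0], "roll": 0}, {"claw": 0.9, "translation": [0, 0, 0], "roll": 0}, {"claw": 0.9, "translation": [0, 0, 0], "roll": 0}]}}

```text
time: 16.7
tool_pos: [0.4911, 0.3939, 0.0709]
ee_rot: [[-0.552, -0.7, 0.454], [-0.739, 0.662, 0.123], [-0.386, -0.268, -0.882]]
force: [0.1, -0.2, 0.0]
grip_width: 0.0767
```

>>> {"name": "servo_tool", "arguments": {"increments": [{"claw": 0.9, "translation": [0, 0, -10], "roll": 0}, {"claw": 0.9, "translation": [0, 0, -15], "roll": 0}, {"claw": 0.9, "translation": [0, 0, -25], "roll": 0}, {"claw": 0.9, "translation": [0, 0, -30], "roll": 0}, {"claw": 1, "translation": [0, 0, -40], "roll": 0}, {"claw": 1, "translation": [0, 0, -40], "roll": 0}, {"claw": 1, "translation": [0, 0, -10], "roll": 0}, {"claw": 1, "translation": [0, 0, 0], "roll": 0}]}}

```text
time: 17.7
tool_pos: [0.4138, 0.3733, 0.222]
ee_rot: [[-0.55, -0.7, 0.456], [-0.739, 0.662, 0.124], [-0.388, -0.268, -0.881]]
force: [0.9, 0.3, -0.2]
grip_width: 0.0855
```

```bash
python3 - <<'E'
from h import *
from scipy.optimize import least_squares
s=telemetry.state(); R=np.array(s["ee_rot"]); print(s["time"],np.round(s["q"],1),np.round(s["tool_pos"],3),np.round(s["force"],1))
a=np.radians(45.9); ex=np.array([np.cos(a),np.sin(a)]);ey=np.array([-ex[1],ex[0]])
for n in ("scene","wrist"):
    p,d=vision.snapshot(n); P=cloud(n,d,s).reshape(-1,3); cv2.imwrite(f"pics/{n}8.png",p)
    if n=="scene": crop(p,350,260,480,370,5,"pics/s8.png")
    x=P[:,:2]-[.505,.402]; t=x@ex; w=x@ey
    m=(p.min(2).ravel()>110)&(abs(t)<.068)&(abs(w)<.03)&(P[:,2]>.06)&(P[:,2]<.11)
    Q=np.c_[t,w,P[:,2]][m]
    f=lambda v:np.hypot((Q[:,1]-v[0]-v[1]*Q[:,0]),(Q[:,2]-v[2]-v[3]*Q[:,0]))-.022
    r=least_squares(f,[0,0,.07,0],loss="soft_l1",f_scale=.001); print(n,m.sum(),"w",r.x[0].round(4),"dyaw",np.degrees(r.x[1]).round(1),"z",r.x[2].round(4),"el",np.degrees(r.x[3]).round(1),"t",np.percentile(Q[:,0],[1,99]).round(3))
E
```

```text
17.7 [ 34.7  -3.6 114.9 -13.5  42.6 -97.3] [0.414 0.373 0.222] [ 0.9  0.3 -0.2]
scene 719 w 0.0018 dyaw 0.2 z 0.0651 el 0.1 t [-0.06   0.065]
wrist 3396 w 0.0018 dyaw 0.0 z 0.0659 el 0.1 t [-0.061  0.06 ]
```

View pics/s8.png

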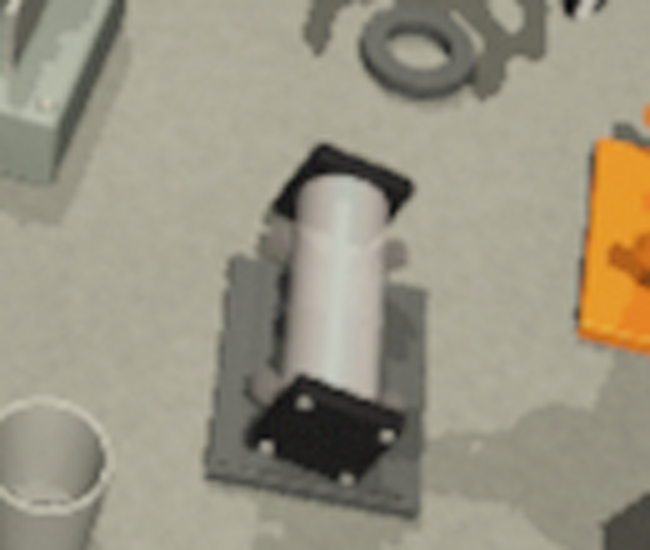

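View pics/wrist8.png

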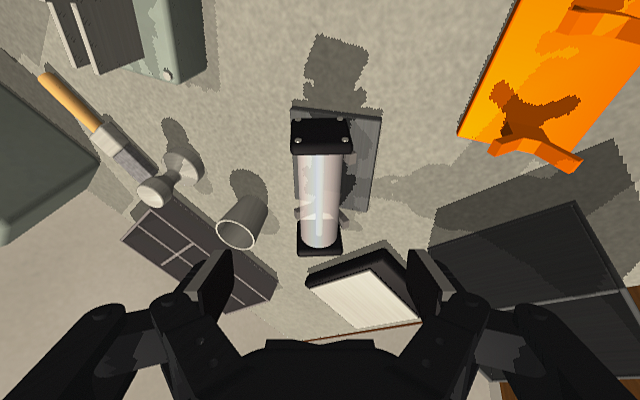

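Seated: axis height 65 mm, level within 0.1°, a flange beyond each end. For the clutch, the hand leans 10° sideways relative to the lever plane, so I want to re-tilt toward the clutch's direction. First I'll check the free space on the left.

```bash
python3 - <<'E'
from h import *
P=np.concatenate([cloud("top",np.load("top0.npy")).reshape(-1,3),cloud("scene",cv2.imread("pics/scene0.png")[:,:,0]*0+np.load("scene0.npy")).reshape(-1,3)])
for xs in [(-.5,-.3),(-.3,-.1),(-.1,.1),(.1,.3),(.3,.5),(.5,.7)]:
    print(xs,[ (round(float(np.percentile(Q,99.5)),2) if len(Q:=P[(P[:,0]>xs[0])&(P[:,0]<xs[1])&(P[:,1]>y)&(P[:,1]<y+.1),2])>5 else None) for y in np.arange(.3,1.3,.1)])
s=telemetry.state(); print(np.round(s["q"],1))
E
```

```text
(-0.5, -0.3) [None, None, None, -0.74, -0.74, None, None, None, None, None]
(-0.3, -0.1) [0.19, 0.13, 0.16, 0.0, -0.33, None, None, None, -0.73, -0.23]
(-0.1, 0.1) [0.7, 0.64, 0.61, 0.01, 0.01, None, None, None, -0.73, -0.21]
(0.1, 0.3) [0.63, 0.62, 0.6, 0.58, 0.01, None, None, None, -0.73, -0.18]
(0.3, 0.5) [0.06, 0.06, 0.11, 0.11, 0.11, None, None, None, -0.73, -0.16]
(0.5, 0.7) [0.07, 0.06, 0.04, 0.04, 0.03, None, None, None, -0.73, -0.14]
[ 34.7  -3.4 115.  -13.5  42.6 -97.3]
```

```bash
python3 - <<'E'
from h import *
s=telemetry.state(); R=np.array(s["ee_rot"])
go([-.10,.74,.42]); print(R.T@[-.1,.99,0.05]*58)
E
```

```text
tool delta mm [ -65.1  549.1 -364.7] norm 662.4 rows 12.0
[-40.37506799  41.30006068   1.80700659]
```

>>> {"name": "servo_tool", "arguments": {"increments": [{"claw": 1, "translation": [-5.5, 46, -30], "roll": 0}, {"claw": 1, "translation": [-5.5, 46, -30], "roll": 0}, {"claw": 1, "translation": [-5.5, 46, -30], "roll": 0}, {"claw": 1, "translation": [-5.5, 46, -30], "roll": 0}, {"claw": 1, "translation": [-5.5, 46, -30], "roll": 0}, {"claw": 1, "translation": [-5.5, 46, -30], "roll": 0}, {"claw": 1, "translation": [-5.5, 46, -30], "roll": 0}, {"claw": 1, "translation": [-5.5, 46, -30], "roll": 0}]}}

```text
time: 18.8
tool_pos: [0.0704, 0.6207, 0.3492]
ee_rot: [[-0.552, -0.7, 0.454], [-0.74, 0.661, 0.12], [-0.384, -0.27, -0.883]]
force: [1.2, 1.1, 0.8]
grip_width: 0.0856
```

>>> {"name": "servo_tool", "arguments": {"increments": [{"claw": 1, "translation": [-5.5, 46, -30], "roll": 0}, {"claw": 1, "translation": [-5.5, 46, -30], "roll": 0}, {"claw": 1, "translation": [-5.5, 46, -30], "roll": 0}, {"claw": 1, "translation": [-5.5, 46, -30], "roll": 0}, {"claw": 1, "translation": [-40, 41, 2], "roll": 0}, {"claw": 1, "translation": [-40, 41, 2], "roll": 0}, {"claw": 1, "translation": [-40, 41, 2], "roll": 0}, {"claw": 1, "translation": [-40, 41, 2], "roll": 0}]}}

```text
time: 19.8
tool_pos: [-0.1026, 0.8967, 0.388]
ee_rot: [[-0.532, -0.718, 0.449], [-0.739, 0.652, 0.167], [-0.413, -0.243, -0.878]]
force: [-0.6, -0.1, 0.3]
grip_width: 0.0854
```

```bash
cat >> h.py <<'E'
CY=np.radians(36.6); cx=np.array([np.cos(CY),np.sin(CY),0]); cy=np.array([-np.sin(CY),np.cos(CY),0])
def tiltrep():
    s=telemetry.state(); R=np.array(s["ee_rot"]); z=R[:,2]
    print("t",s["time"],"q",np.round(s["q"],1),"pos",np.round(s["tool_pos"],4)); print("tilt",np.degrees(np.arccos(-z[2])).round(1),"yaw",np.degrees(np.arctan2(z[1],z[0])).round(1),"z.cx",(z@cx).round(3),"z.cy",(z@cy).round(3)); return s,R
E
python3 - <<'E'
from h import *
s,R=tiltrep(); print(R.T@[0,1,0.05]*58)
E
```

```text
t 19.8 q [ 97.9  54.3  17.4 -28.4 100.1 -50.1] pos [-0.1026  0.8967  0.388 ]
tilt 28.6 yaw 20.4 z.cx 0.46 z.cy -0.134
[-44.08508098  37.12201419   7.13243978]
```

>>> {"name": "servo_tool", "arguments": {"increments": [{"claw": 1, "translation": [-43, 38, 5], "roll": 0}, {"claw": 1, "translation": [-43, 38, 5], "roll": 0}, {"claw": 1, "translation": [-43, 38, 5], "roll": 0}, {"claw": 1, "translation": [-43, 38, 5], "roll": 0}, {"claw": 1, "translation": [-43, 38, 5], "roll": 0}, {"claw": 1, "translation": [-43, 38, 5], "roll": 0}, {"claw": 1, "translation": [-43, 38, 5], "roll": 0}, {"claw": 1, "translation": [-43, 38, 5], "roll": 0}]}}

```text
time: 20.8
tool_pos: [-0.0684, 1.012, 0.3686]
ee_rot: [[-0.442, -0.806, 0.393], [-0.666, 0.588, 0.458], [-0.601, -0.059, -0.797]]
force: [0.1, 1.1, -0.1]
grip_width: 0.0855
```

```bash
python3 - <<'E'
from h import *
s,R=tiltrep(); print(R.T@[0,1,0.05]*58); go([.42,.20,.35]); 
y=R[:,1]; 
for r in range(-40,41,4):
    yy=R@[-np.sin(np.radians(r)),np.cos(np.radians(r)),0]; 
    if abs(yy@cx)<.08: print(r,"y.cx",yy@cx,"y.cy",yy@cy,"y.z",yy[2])
E
```

```text
t 20.8 q [ 94.4  57.3  17.2 -25.8  78.6 -51.6] pos [-0.0684  1.012   0.3686]
tilt 37.1 yaw 49.4 z.cx 0.589 z.cy 0.134
[-40.37478196  33.95689751  24.27377378]
tool delta mm [ 336.1 -870.5 -165.5] norm 947.7 rows 16.0
16 y.cx -0.07779037427532604 y.cy 0.9910034684514158 y.z 0.10890722284296951
20 y.cx -0.021470208050692094 y.cy 0.9884440410694263 y.z 0.15005801491623866
24 y.cx 0.03495455886938698 y.cy 0.9810690136773941 y.z 0.19047773942461482
```

The sideways lean overshot to +7.7°. A short push out front (q1 near −8°) on the way back should trim it.

```bash
python3 - <<'E'
from h import *
s,R=tiltrep(); d=go([.84,.02,.46]); print(d/23)
E
```

```text
t 20.8 q [ 94.4  57.3  17.2 -25.8  78.6 -51.6] pos [-0.0684  1.012   0.3686]
tilt 37.1 yaw 49.4 z.cx 0.589 z.cy 0.134
tool delta mm [  204.2 -1321.6  -170.8] norm 1348.1 rows 23.0
[  8.8799581  -57.4600058   -7.42575723]
```

>>> {"name": "servo_tool", "arguments": {"increments": [{"claw": 1, "translation": [9, -57, -7.5], "roll": 0}, {"claw": 1, "translation": [9, -57, -7.5], "roll": 0}, {"claw": 1, "translation": [9, -57, -7.5], "roll": 0}, {"claw": 1, "translation": [9, -57, -7.5], "roll": 0}, {"claw": 1, "translation": [9, -57, -7.5], "roll": 0}, {"claw": 1, "translation": [9, -57, -7.5], "roll": 0}, {"claw": 1, "translation": [9, -57, -7.5], "roll": 0}, {"claw": 1, "translation": [9, -57, -7.5], "roll": 0}]}}

```text
time: 21.8
tool_pos: [0.2384, 0.6747, 0.4013]
ee_rot: [[-0.443, -0.806, 0.392], [-0.665, 0.589, 0.459], [-0.601, -0.058, -0.797]]
force: [0.8, 0.2, 0.3]
grip_width: 0.0854
```

>>> {"name": "servo_tool", "arguments": {"increments": [{"claw": 1, "translation": [9, -57, -7.5], "roll": 0}, {"claw": 1, "translation": [9, -57, -7.5], "roll": 0}, {"claw": 1, "translation": [9, -57, -7.5], "roll": 0}, {"claw": 1, "translation": [9, -57, -7.5], "roll": 0}, {"claw": 1, "translation": [9, -57, -7.5], "roll": 0}, {"claw": 1, "translation": [9, -57, -7.5], "roll": 0}, {"claw": 1, "translation": [9, -57, -7.5], "roll": 0}, {"claw": 1, "translation": [9, -57, -7.5], "roll": 0}]}}

```text
time: 22.8
tool_pos: [0.5507, 0.3304, 0.4322]
ee_rot: [[-0.444, -0.806, 0.391], [-0.663, 0.589, 0.461], [-0.602, -0.055, -0.797]]
force: [0.5, 0.0, 0.3]
grip_width: 0.0858
```

```bash
python3 - <<'E'
from h import *
s,R=tiltrep(); d=go([.84,.02,.46]); print(d/7, R.T@[.98,-.17,0.05]*58)
E
```

```text
t 22.8 q [   9.7   -7.1   96.5   25.9   63.  -141.4] pos [0.5507 0.3304 0.4322]
tilt 37.2 yaw 49.7 z.cx 0.589 z.cy 0.137
tool delta mm [  60.6 -417.6  -52.1] norm 425.2 rows 8.0
[  8.65813082 -59.65954738  -7.44001859] [-20.4624366  -51.78121524  15.37561827]
```

```bash
python3 - <<'E'
from h import *
from scipy.spatial.transform import Rotation as Ro
s,R=tiltrep(); R2=R@Ro.from_euler("z",16,degrees=True).as_matrix(); d=go([.84,.03,.46],R=R2); print(d/7, R2.T@[.98,-.17,0.05]*58)
E
```

```text
t 22.8 q [   9.7   -7.1   96.5   25.9   63.  -141.4] pos [0.5507 0.3304 0.4322]
tilt 37.2 yaw 49.7 z.cx 0.589 z.cy 0.137
tool delta mm [ -61.6 -410.6  -47.5] norm 417.9 rows 7.0
[ -8.80066788 -58.66425309  -6.78168433] [-33.94259375 -44.13508686  15.37561827]
```

>>> {"name": "servo_tool", "arguments": {"increments": [{"claw": 1, "translation": [0, 0, 0], "roll": 8}, {"claw": 1, "translation": [0, 0, 0], "roll": 8}, {"claw": 1, "translation": [-9, -58.5, -7], "roll": 0}, {"claw": 1, "translation": [-9, -58.5, -7], "roll": 0}, {"claw": 1, "translation": [-9, -58.5, -7], "roll": 0}, {"claw": 1, "translation": [-9, -58.5, -7], "roll": 0}, {"claw": 1, "translation": [-9, -58.5, -7], "roll": 0}, {"claw": 1, "translation": [-9, -58.5, -7], "roll": 0}]}}

```text
time: 23.8
tool_pos: [0.7986, 0.0736, 0.4576]
ee_rot: [[-0.65, -0.652, 0.391], [-0.474, 0.749, 0.462], [-0.594, 0.115, -0.796]]
force: [0.6, 0.4, 0.7]
grip_width: 0.0855
```

>>> {"name": "servo_tool", "arguments": {"increments": [{"claw": 1, "translation": [-9, -58.5, -7], "roll": 0}, {"claw": 1, "translation": [-34, -44, 15], "roll": 0}, {"claw": 1, "translation": [-34, -44, 15], "roll": 0}, {"claw": 1, "translation": [-34, -44, 15], "roll": 0}, {"claw": 1, "translation": [-34, -44, 15], "roll": 0}, {"claw": 1, "translation": [-34, -44, 15], "roll": 0}, {"claw": 1, "translation": [-34, -44, 15], "roll": 0}, {"claw": 1, "translation": [0, 0, 0], "roll": 0}]}}

```text
time: 24.8
tool_pos: [1.02, -0.0079, 0.4263]
ee_rot: [[-0.607, -0.612, 0.507], [-0.428, 0.789, 0.44], [-0.669, 0.05, -0.741]]
force: [1.0, -0.5, -0.8]
grip_width: 0.0856
```

```bash
python3 - <<'E'
from h import *
s,R=tiltrep(); print(R.T@[.98,-.17,0.05]*58); print(R[:,1]@cx,R[:,1]@cy)
E
```

```text
t 24.8 q [ -16.7   54.6   17.2   34.8   83.7 -139.6] pos [ 1.02   -0.0079  0.4263]
tilt 42.2 yaw 41.0 z.cx 0.669 z.cy 0.051
[-32.23230838 -42.42791348  22.30169622]
-0.02089968269273834 0.9985135444958251
```

Sideways lean is now 2.9°. Next I'll go above and in front of the clutch.

```bash
python3 - <<'E'
from h import *
s,R=tiltrep(); d=go([.42,.07,.39]); print(d/10); d=go([.40,.06,.245],p=np.array([.42,.07,.39])); print(d/3)
E
```

```text
t 24.8 q [ -16.7   54.6   17.2   34.8   83.7 -139.6] pos [ 1.02   -0.0079  0.4263]
tilt 42.2 yaw 41.0 z.cx 0.669 z.cy 0.051
tool delta mm [ 355.3  426.9 -242.7] norm 606.1 rows 11.0
[ 35.52927888  42.6934831  -24.2691993 ]
tool delta mm [113.5  -2.9  93. ] norm 146.7 rows 3.0
[37.82037196 -0.98276118 30.98903535]
```

>>> {"name": "servo_tool", "arguments": {"increments": [{"claw": 1, "translation": [35.5, 43, -24], "roll": 0}, {"claw": 1, "translation": [35.5, 43, -24], "roll": 0}, {"claw": 1, "translation": [35.5, 43, -24], "roll": 0}, {"claw": 1, "translation": [35.5, 43, -24], "roll": 0}, {"claw": 1, "translation": [35.5, 43, -24], "roll": 0}, {"claw": 1, "translation": [35.5, 43, -24], "roll": 0}, {"claw": 1, "translation": [35.5, 43, -24], "roll": 0}, {"claw": 1, "translation": [35.5, 43, -24], "roll": 0}]}}

```text
time: 25.8
tool_pos: [0.565, 0.054, 0.403]
ee_rot: [[-0.601, -0.615, 0.511], [-0.43, 0.788, 0.441], [-0.674, 0.045, -0.738]]
force: [-0.3, -0.6, 0.3]
grip_width: 0.0856
```

>>> {"name": "servo_tool", "arguments": {"increments": [{"claw": 1, "translation": [35.5, 43, -24], "roll": 0}, {"claw": 1, "translation": [35.5, 43, -24], "roll": 0}, {"claw": 1, "translation": [38, -1, 31], "roll": 0}, {"claw": 1, "translation": [38, -1, 31], "roll": 0}, {"claw": 1, "translation": [38, -1, 31], "roll": 0}, {"claw": 1, "translation": [0, 0, 0], "roll": 0}, {"claw": 1, "translation": [0, 0, 0], "roll": 0}, {"claw": 1, "translation": [0, 0, 0], "roll": 0}]}}

```text
time: 26.8
tool_pos: [0.4299, 0.0628, 0.2549]
ee_rot: [[-0.604, -0.611, 0.512], [-0.431, 0.79, 0.435], [-0.67, 0.042, -0.741]]
force: [0.5, 0.9, 0.4]
grip_width: 0.0856
```

```bash
python3 - <<'E'
from h import *
s,R=tiltrep()
p,d=vision.snapshot("wrist"); cv2.imwrite("pics/w9.png",p); np.save("w9.npy",d); np.save("w9s.npy",s,allow_pickle=True)
P=cloud("wrist",d,s).reshape(-1,3)
c0=np.array([.518,.157]); x=P[:,:2]-c0; t=x@cx[:2]; w=x@cy[:2]
m=(abs(w)<.05)&(t>-.12)&(t<.05)&(P[:,2]>.09)&(P[:,2]<.2)
# band around the rod axis by radial distance
u=-np.sin(.6)*cx+np.cos(.6)*np.array([0,0,1]); piv=np.r_[c0,.06]
r=P-piv; l=r@u; k=np.abs(w)<.03
for a,b in [(.055,.062),(.062,.072),(.072,.082),(.082,.092),(.094,.103),(.106,.124)]:
    q=m&(l>a)&(l<b)&(np.abs((r@np.cross(cy,u)))<.035); 
    if q.sum()>5: print((a,b),q.sum(),"w",np.percentile(w[q],[2,50,98]).round(4),"perp",np.percentile((r@np.cross(cy,u))[q],[2,50,98]).round(4))
E
```

```text
t 26.8 q [ -37.8  -28.9  134.7   44.2   70.5 -178.6] pos [0.4299 0.0628 0.2549]
tilt 42.2 yaw 40.4 z.cx 0.67 z.cy 0.044
(0.055, 0.062) 104 w [-0.0128 -0.0089  0.0127] perp [-0.0269 -0.0231  0.031 ]
(0.062, 0.072) 158 w [-0.0163 -0.0078  0.0129] perp [-0.0217 -0.0179  0.0272]
(0.072, 0.082) 111 w [-0.0176 -0.0045  0.0143] perp [-0.0189 -0.0164 -0.0042]
(0.082, 0.092) 159 w [-0.0179 -0.005   0.0159] perp [-0.0187 -0.0157  0.0014]
(0.094, 0.103) 726 w [-0.0158 -0.0026  0.0162] perp [-0.0168 -0.0063  0.01  ]
(0.106, 0.124) 68 w [-0.0104 -0.0026  0.0082] perp [-0.0103 -0.0088 -0.0002]
```

View pics/w9.png

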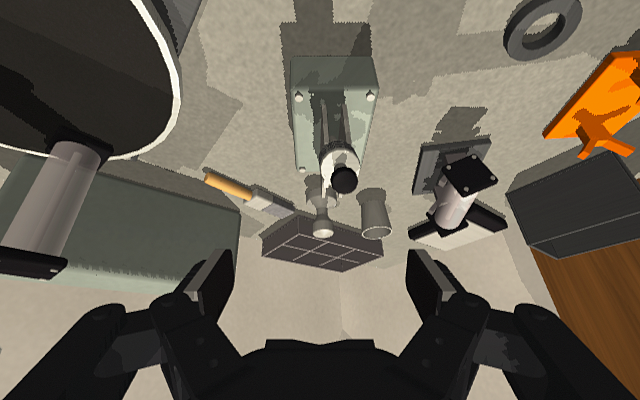

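The wrist view shows the clutch at (335,120), with the collar and knob at (343,172) centred in the lever plane. Joint 6 is at its limit, so I'll flip the hand half a turn, which gives the same grasp.

>>> {"name": "servo_tool", "arguments": {"increments": [{"claw": 1, "translation": [0, 0, 0], "roll": 10.6}, {"claw": 1, "translation": [0, 0, 0], "roll": 10.6}, {"claw": 1, "translation": [0, 0, 0], "roll": 10.6}, {"claw": 1, "translation": [0, 0, 0], "roll": 10.6}, {"claw": 1, "translation": [0, 0, 0], "roll": 10.6}, {"claw": 1, "translation": [0, 0, 0], "roll": 10.6}, {"claw": 1, "translation": [0, 0, 0], "roll": 10.6}, {"claw": 1, "translation": [0, 0, 0], "roll": 10.6}]}}

```text
time: 27.85
tool_pos: [0.4293, 0.0632, 0.2538]
ee_rot: [[-0.66, 0.551, 0.511], [0.751, 0.496, 0.436], [-0.013, 0.671, -0.741]]
force: [0.4, 0.8, -0.4]
grip_width: 0.0857
```

>>> {"name": "servo_tool", "arguments": {"increments": [{"claw": 1, "translation": [0, 0, 0], "roll": 10.6}, {"claw": 1, "translation": [0, 0, 0], "roll": 10.6}, {"claw": 1, "translation": [0, 0, 0], "roll": 10.6}, {"claw": 1, "translation": [0, 0, 0], "roll": 10.6}, {"claw": 1, "translation": [0, 0, 0], "roll": 10.6}, {"claw": 1, "translation": [0, 0, 0], "roll": 10.6}, {"claw": 1, "translation": [0, 0, 0], "roll": 10.6}, {"claw": 1, "translation": [0, 0, 0], "roll": 10.6}]}}

```text
time: 28.85
tool_pos: [0.4293, 0.0632, 0.2539]
ee_rot: [[0.489, 0.707, 0.511], [0.562, -0.703, 0.436], [0.667, 0.074, -0.741]]
force: [0.1, 0.5, -0.3]
grip_width: 0.0854
```

```bash
python3 - <<'E'
from h import *
from scipy.spatial.transform import Rotation as Ro
s,R=tiltrep(); 
print("y.cx,y.cy,y.z",R[:,1]@cx,R[:,1]@cy,R[2,1])
R2=R@Ro.from_euler("z",10.6,degrees=True).as_matrix()
print("after +10.6:",R2[:,1]@cx,R2[:,1]@cy,R2[2,1])
u=-np.sin(.6)*cx+np.cos(.6)*np.array([0,0,1]); piv=np.r_[.518,.157,.06]-.001*cy
g=piv+.077*u; print("collar",g)
T=g-.003*R2[:,2]; go(T-.07*R2[:,2],R=R2); go(T,R=R2)
E
```

```text
t 28.85 q [-37.8 -28.8 134.8  44.2  70.4  -8.7] pos [0.4293 0.0632 0.2539]
tilt 42.2 yaw 40.5 z.cx 0.67 z.cy 0.045
y.cx,y.cy,y.z 0.14820345368207444 -0.9862073566670092 0.07369386658722679
after +10.6: 0.011830384435013122 -0.9986636674743136 -0.050308262451348895
collar [0.48369175 0.13027483 0.12355084]
tool delta mm [-25.6 -13.8  80.6] norm 85.7 rows 2.0
tool delta mm [-25.6 -13.8 150.6] norm 153.4 rows 3.0
```

>>> {"name": "servo_tool", "arguments": {"increments": [{"claw": 1, "translation": [0, 0, 0], "roll": 10.6}, {"claw": 1, "translation": [-13, -7, 40], "roll": 0}, {"claw": 1, "translation": [-12.5, -7, 40], "roll": 0}, {"claw": 1, "translation": [0, 0, 20], "roll": 0}, {"claw": 1, "translation": [0, 0, 20], "roll": 0}, {"claw": 1, "translation": [0, 0, 15], "roll": 0}, {"claw": 1, "translation": [0, 0, 0], "roll": 0}, {"claw": 1, "translation": [0, 0, 0], "roll": 0}]}}

```text
time: 29.85
tool_pos: [0.4739, 0.1224, 0.1369]
ee_rot: [[0.608, 0.608, 0.51], [0.427, -0.792, 0.436], [0.67, -0.047, -0.741]]
force: [-0.3, 0.4, 0.1]
grip_width: 0.0851
```

```bash
python3 - <<'E'
from h import *
s,R=tiltrep(); print(s["force"],s["ft_torque"])
u=-np.sin(.6)*cx+np.cos(.6)*np.array([0,0,1]); piv=np.r_[.518,.157,.06]-.001*cy
g=piv+.077*u; go(g-.008*R[:,2])
p,d=vision.snapshot("scene"); crop(p,300,180,420,310,5,"pics/s10.png")
p,d=vision.snapshot("wrist"); cv2.imwrite("pics/w10.png",p)
E
```

```text
t 29.85 q [-22.7  -5.7 135.   57.6  45.3  -9.6] pos [0.4739 0.1224 0.1369]
tilt 42.2 yaw 40.5 z.cx 0.67 z.cy 0.046
[-0.27096862  0.36471143  0.14258846] [-0.19230892  0.23926853  0.00071928]
tool delta mm [ 0.3  0.3 10.4] norm 10.4 rows 1.0
```

View pics/s10.png

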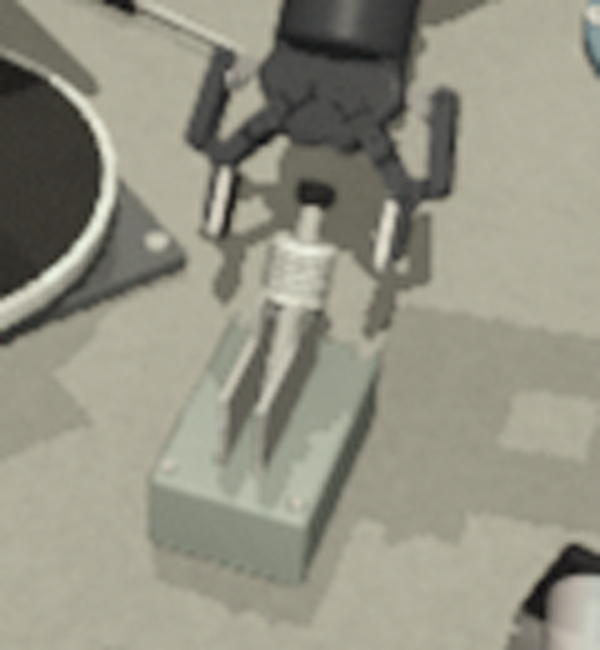

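View pics/w10.png

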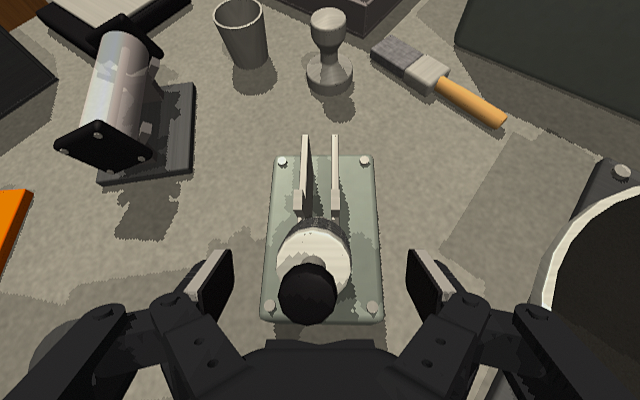

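The collar is between the pads at (313,255), with the pad centre at u=320. I'll go 9 mm deeper, 2 mm sideways, and close.

>>> {"name": "servo_tool", "arguments": {"increments": [{"claw": 1, "translation": [0, -1, 5], "roll": 0}, {"claw": 1, "translation": [0, -1, 4], "roll": 0}, {"claw": 0.6, "translation": [0, 0, 0], "roll": 0}, {"claw": 0.45, "translation": [0, 0, 0], "roll": 0}, {"claw": 0.35, "translation": [0, 0, 0], "roll": 0}, {"claw": 0.2, "translation": [0, 0, 0], "roll": 0}, {"claw": 0.2, "translation": [0, 0, 0], "roll": 0}, {"claw": 0.2, "translation": [0, 0, 0], "roll": 0}], "newtons": 50}}

```text
time: 30.95
tool_pos: [0.4768, 0.1279, 0.1298]
ee_rot: [[0.608, 0.608, 0.51], [0.427, -0.792, 0.436], [0.669, -0.048, -0.742]]
force: [-6.5, -2.8, 5.9]
grip_width: 0.0351
```

```bash
cat >> h.py <<'E'
def lev(th,h,piv=np.r_[.518,.157,.06]):
    a=th-.6; u=np.sin(a)*cx+np.cos(a)*np.array([0,0,1]); return u,piv+(.077+h)*u
E
python3 - <<'E'
from h import *
s,R=tiltrep(); print(np.round(s["force"],2),np.round(s["ft_torque"],2),s["grip_width"])
u,g=lev(0,0); gp=np.array(s["tool_pos"])+.003*R[:,2]; r=gp-np.r_[.518,.157,.06]; print("grasp pt l",r@u,"perp",r@np.cross(cy,u),"w",r@cy)
print("raise 1mm along u in tool",R.T@u)
E
```

```text
t 30.95 q [-21.5  -4.  134.8  59.   43.7 -10.5] pos [0.4768 0.1279 0.1298]
tilt 42.1 yaw 40.5 z.cx 0.669 z.cy 0.046
[-6.48 -2.84  5.86] [-0.42  0.32 -0.01] 0.035129271373452696
grasp pt l 0.08309277687959597 perp -0.0017638843554159715 w 0.0013208816175367323
raise 1mm along u in tool [ 0.13295633 -0.04828735 -0.98994492]
```

>>> {"name": "servo_tool", "arguments": {"increments": [{"claw": 0.2, "translation": [0.5, -0.2, -3.5], "roll": 0}, {"claw": 0.2, "translation": [0.5, -0.2, -3.5], "roll": 0}, {"claw": 0.2, "translation": [0.5, -0.2, -3.5], "roll": 0}, {"claw": 0.2, "translation": [0.5, -0.2, -3.5], "roll": 0}, {"claw": 0.2, "translation": [0, 0, 0], "roll": 0}, {"claw": 0.2, "translation": [0, 0, 0], "roll": 0}, {"claw": 0.2, "translation": [0, 0, 0], "roll": 0}, {"claw": 0.2, "translation": [0, 0, 0], "roll": 0}]}}

```text
time: 31.95
tool_pos: [0.4706, 0.1234, 0.1413]
ee_rot: [[0.609, 0.608, 0.51], [0.426, -0.793, 0.436], [0.669, -0.048, -0.742]]
force: [3.8, 0.6, -5.0]
grip_width: 0.0351
```

```bash
python3 - <<'E'
from h import *
s,R=tiltrep(); f=np.array(s["force"]); u,g=lev(0,0); print("f.u",f@u,"perp",f@np.cross(cy,u),"cy",f@cy,s["grip_width"])
gp=np.array(s["tool_pos"])+.003*R[:,2]; r=gp-np.r_[.518,.157,.06]; print("grasp pt l",r@u,"perp",r@np.cross(cy,u),"w",r@cy)
p,d=vision.snapshot("scene"); crop(p,300,180,420,310,5,"pics/s11.png")
p,d=vision.snapshot("wrist"); cv2.imwrite("pics/w11.png",p)
E
```

```text
t 31.95 q [-22.7  -7.  135.4  56.7  45.8  -8.5] pos [0.4706 0.1234 0.1413]
tilt 42.1 yaw 40.5 z.cx 0.669 z.cy 0.046
f.u -6.032926471320761 perp -0.019904149389351894 cy -1.7649035554502175 0.035115586409457604
grasp pt l 0.09698008231032261 perp -0.0016614860065542756 w 0.0014014205757919575
```

View pics/s11.png

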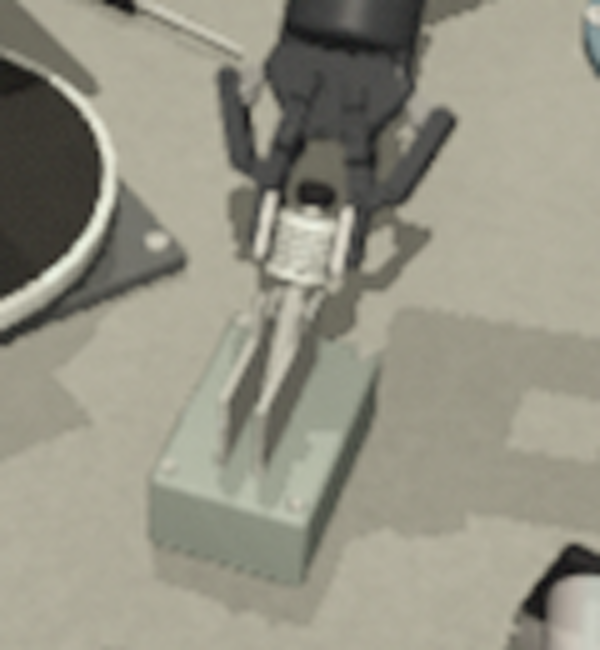

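View pics/w11.png

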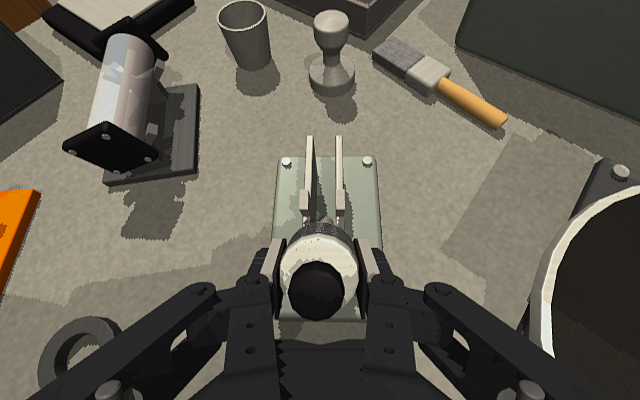

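The collar is raised, with the spring reading 6 N along the rod. Computing the arc.

```bash
python3 - <<'E'
from h import *
s,R=tiltrep(); 
th=np.linspace(0,.93,13); C=np.array([lev(t,.0148)[1] for t in th]); D=np.diff(C,axis=0)@R*1000
print(D.round(1).tolist())
E
```

```text
t 32.05 q [-22.7  -7.  135.4  56.7  45.8  -8.5] pos [0.4705 0.1234 0.1413]
tilt 42.1 yaw 40.5 z.cx 0.669 z.cy 0.046
[[7.0, -0.1, 1.2], [6.9, -0.1, 1.8], [6.7, -0.0, 2.3], [6.5, -0.0, 2.8], [6.3, 0.0, 3.3], [6.0, 0.0, 3.8], [5.7, 0.1, 4.2], [5.4, 0.1, 4.7], [5.0, 0.1, 5.1], [4.6, 0.2, 5.4], [4.2, 0.2, 5.8], [3.7, 0.2, 6.1]]
```

>>> {"name": "servo_tool", "arguments": {"increments": [{"claw": 0.2, "translation": [7.0, -0.1, 1.2], "roll": 0}, {"claw": 0.2, "translation": [6.9, -0.1, 1.8], "roll": 0}, {"claw": 0.2, "translation": [6.7, 0, 2.3], "roll": 0}, {"claw": 0.2, "translation": [6.5, 0, 2.8], "roll": 0}, {"claw": 0.2, "translation": [0, 0, 0], "roll": 0}, {"claw": 0.2, "translation": [0, 0, 0], "roll": 0}, {"claw": 0.2, "translation": [0, 0, 0], "roll": 0}, {"claw": 0.2, "translation": [0, 0, 0], "roll": 0}]}}

```text
time: 33.05
tool_pos: [0.491, 0.1383, 0.1533]
ee_rot: [[0.609, 0.608, 0.51], [0.427, -0.793, 0.435], [0.669, -0.047, -0.742]]
force: [1.7, -5.5, -5.9]
grip_width: 0.0351
```

```bash
python3 - <<'E'
from h import *
s,R=tiltrep(); f=np.array(s["force"]); u,g=lev(.31,0); print("f.u",f@u,"perp",f@np.cross(cy,u),"cy",f@cy,s["grip_width"])
gp=np.array(s["tool_pos"])+.003*R[:,2]; r=gp-np.r_[.518,.157,.06]; print("grasp pt l",r@u,"perp",r@np.cross(cy,u),"w",r@cy)
p,d=vision.snapshot("scene"); crop(p,300,180,420,310,5,"pics/s12.png")
E
```

```text
t 33.05 q [-18.8  -5.6 132.3  55.9  44.1  -3.9] pos [0.491  0.1383 0.1533]
tilt 42.1 yaw 40.5 z.cx 0.669 z.cy 0.045
f.u -5.1509728267625965 perp -3.5198770863694278 cy -5.38494910839766 0.03511238685386497
grasp pt l 0.09612602880261431 perp -0.0035269138565151375 w 0.001200878392126659
```

View pics/s12.png

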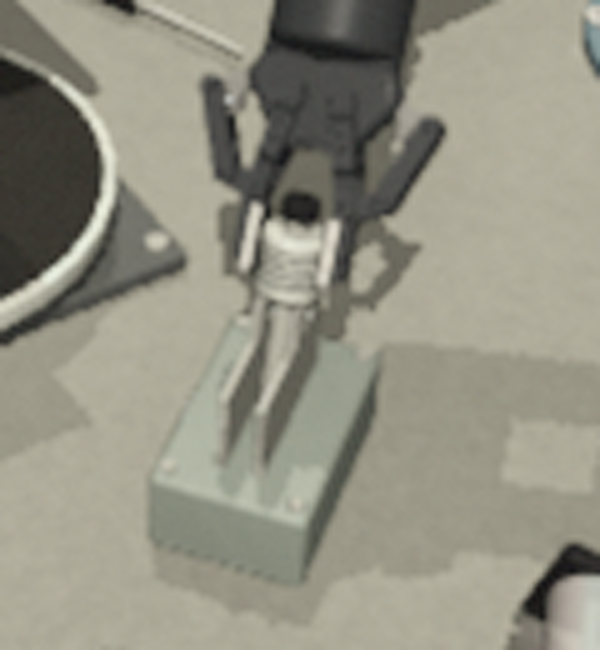

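Spring force along the rod is 5.2 N, so the collar is still up about 11–12 mm. I'll add 2 mm of raise and carry on past the tooth.

>>> {"name": "servo_tool", "arguments": {"increments": [{"claw": 0.2, "translation": [0.9, 0, -1.8], "roll": 0}, {"claw": 0.2, "translation": [6.3, 0, 3.3], "roll": 0}, {"claw": 0.2, "translation": [6.0, 0, 3.8], "roll": 0}, {"claw": 0.2, "translation": [5.7, 0.1, 4.2], "roll": 0}, {"claw": 0.2, "translation": [5.4, 0.1, 4.7], "roll": 0}, {"claw": 0.2, "translation": [5.0, 0.1, 5.1], "roll": 0}, {"claw": 0.2, "translation": [0, 0, 0], "roll": 0}, {"claw": 0.2, "translation": [0, 0, 0], "roll": 0}]}}

```text
time: 34.1
tool_pos: [0.519, 0.1593, 0.1589]
ee_rot: [[0.609, 0.608, 0.51], [0.426, -0.793, 0.436], [0.669, -0.049, -0.741]]
force: [2.8, -4.0, -4.8]
grip_width: 0.0349
```

```bash
python3 - <<'E'
from h import *
s,R=tiltrep(); f=np.array(s["force"]); u,g=lev(.69,0); print("f.u",f@u,"perp",f@np.cross(cy,u),"cy",f@cy,s["grip_width"])
gp=np.array(s["tool_pos"])+.003*R[:,2]; r=gp-np.r_[.518,.157,.06]; print("grasp pt l",r@u,"perp",r@np.cross(cy,u),"w",r@cy)
E
```

```text
t 34.1 q [-14.   -2.1 128.2  55.9  41.3  -0. ] pos [0.519  0.1593 0.1589]
tilt 42.2 yaw 40.6 z.cx 0.67 z.cy 0.046
f.u -4.804990298841763 perp 0.298339215953867 cy -4.912544878056247 0.03485272936282454
grasp pt l 0.0966412292194003 perp -0.004519827711363306 w 0.0013495522251127411
```

>>> {"name": "servo_tool", "arguments": {"increments": [{"claw": 0.2, "translation": [4.6, 0.2, 5.4], "roll": 0}, {"claw": 0.2, "translation": [4.2, 0.2, 5.8], "roll": 0}, {"claw": 0.2, "translation": [3.7, 0.2, 6.1], "roll": 0}, {"claw": 0.2, "translation": [1.5, 0, 2.8], "roll": 0}, {"claw": 0.2, "translation": [0, 0, 0], "roll": 0}, {"claw": 0.2, "translation": [0, 0, 0], "roll": 0}, {"claw": 0.2, "translation": [0, 0, 0], "roll": 0}, {"claw": 0.2, "translation": [0, 0, 0], "roll": 0}]}}

```text
time: 35.1
tool_pos: [0.538, 0.1735, 0.1533]
ee_rot: [[0.609, 0.608, 0.51], [0.425, -0.793, 0.437], [0.669, -0.049, -0.741]]
force: [1.8, -5.5, -4.2]
grip_width: 0.0343
```

```bash
python3 - <<'E'
from h import *
s,R=tiltrep(); f=np.array(s["force"]); u,g=lev(.9,0); print("f.u",f@u,"perp",f@np.cross(cy,u),"cy",f@cy,s["grip_width"])
gp=np.array(s["tool_pos"])+.003*R[:,2]; r=gp-np.r_[.518,.157,.06]; print("grasp pt l",r@u,"perp",r@np.cross(cy,u),"w",r@cy)
p,d=vision.snapshot("scene"); crop(p,300,180,420,310,5,"pics/s13.png")
p,d=vision.snapshot("wrist"); cv2.imwrite("pics/w13.png",p)
E
```

```text
t 35.1 q [-11.1   1.5 125.5  57.   38.9   0.8] pos [0.538  0.1735 0.1533]
tilt 42.2 yaw 40.6 z.cx 0.669 z.cy 0.047
f.u -4.5611746572506915 perp -0.4728008850207188 cy -5.522770290126075 0.034321455216633275
grasp pt l 0.0952694749391193 perp -0.00020326338139346626 w 0.0014730342091510437
```

View pics/s13.png

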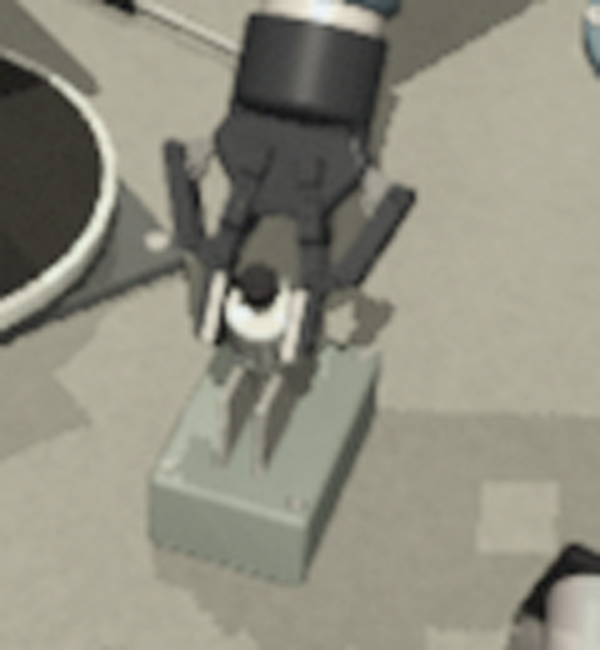

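View pics/w13.png

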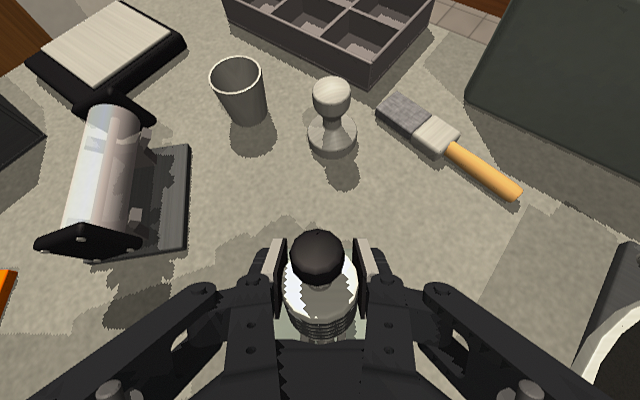

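```bash
python3 - <<'E'
from h import *
s=telemetry.state(); s["time"]
for n in ("wrist","scene"):
    p,d=vision.snapshot(n); P=cloud(n,d,s).reshape(-1,3); r=P-np.r_[.518,.157,.06]; t=r@cx; w=r@cy; g=p.max(2).ravel()
    m=(abs(w)<.012)&(r[:,2]>.085)&(r[:,2]<.13)&(abs(t)<.08)&(g<90)
    Q=np.c_[t,w,r[:,2]][m]; print(n,m.sum(),np.percentile(Q,[3,50,97],axis=0).round(4).tolist())
    from scipy.optimize import least_squares
    q=least_squares(lambda c:np.hypot(np.hypot(Q[:,0]-c[0],Q[:,1]-c[1]),Q[:,2]-c[2])-.011,[.03,0,.11],loss="soft_l1",f_scale=.001).x; print("knob",q.round(4),"angle th",.6+np.arctan2(q[0],q[2]),"l",np.hypot(q[0],q[2]))
for th in (.85,.9): print(th,.115*np.sin(th-.6),.115*np.cos(th-.6))
E
```

```text
wrist 2976 [[0.0025, -0.0094, 0.0883], [0.0243, -0.0001, 0.1203], [0.0366, 0.0093, 0.1231]]
knob [2.530e-02 1.000e-04 1.122e-01] angle th 0.821587767398585 l 0.1149822069467815
scene 60 [[0.0244, -0.0084, 0.1021], [0.0331, 0.0024, 0.1198], [0.0418, 0.0101, 0.1237]]
knob [0.0303 0.0008 0.1128] angle th 0.862160408692167 l 0.11677351272985957
0.85 0.028451455314270138 0.11142492849672415
0.9 0.03398482376605406 0.1098636962494447
```

The knob reads theta about 0.85, short of the stop. I'll push further along the arc until the stop is felt.

>>> {"name": "servo_tool", "arguments": {"increments": [{"claw": 0.2, "translation": [0.8, 0, 1.3], "roll": 0}, {"claw": 0.2, "translation": [0.8, 0, 1.3], "roll": 0}, {"claw": 0.2, "translation": [0.8, 0, 1.3], "roll": 0}, {"claw": 0.2, "translation": [0.8, 0, 1.3], "roll": 0}, {"claw": 0.2, "translation": [0.8, 0, 1.4], "roll": 0}, {"claw": 0.2, "translation": [0, 0, 0], "roll": 0}, {"claw": 0.2, "translation": [0, 0, 0], "roll": 0}, {"claw": 0.2, "translation": [0, 0, 0], "roll": 0}]}}

```text
time: 36.3
tool_pos: [0.5418, 0.1766, 0.149]
ee_rot: [[0.612, 0.606, 0.507], [0.426, -0.794, 0.434], [0.666, -0.049, -0.744]]
force: [-17.9, -23.0, 5.0]
grip_width: 0.0343
```

```bash
cat > k.py <<'E'
from h import *
from scipy.optimize import least_squares
s,R=tiltrep(); f=np.array(s["force"]); u,g=lev(.9,0); print("f.u",f@u,"perp",f@np.cross(cy,u),"cy",f@cy,s["grip_width"])
for n in ("wrist","scene"):
    p,d=vision.snapshot(n); P=cloud(n,d,s).reshape(-1,3); r=P-np.r_[.518,.157,.06]; t=r@cx; w=r@cy; g=p.max(2).ravel()
    m=(abs(w)<.012)&(r[:,2]>.085)&(r[:,2]<.13)&(abs(t)<.08)&(g<90); Q=np.c_[t,w,r[:,2]][m]
    q=least_squares(lambda c:np.hypot(np.hypot(Q[:,0]-c[0],Q[:,1]-c[1]),Q[:,2]-c[2])-.011,[.03,0,.11],loss="soft_l1",f_scale=.001).x; print(n,"knob",q.round(4),"th",(.6+np.arctan2(q[0],q[2])).round(3))
E
python3 k.py
```

```text
t 36.3 q [-10.4   2.6 124.9  57.2  38.1   1. ] pos [0.5418 0.1766 0.149 ]
tilt 41.9 yaw 40.5 z.cx 0.666 z.cy 0.046
f.u -3.5115966585124596 perp -28.2734803212377 cy -7.797676160092491 0.03429712561908053
wrist knob [0.0296 0.0002 0.111 ] th 0.861
scene knob [0.0351 0.0006 0.1113] th 0.905
```

The end stop is felt at 28 N and the knob reads 0.905. I'll ease off slightly, then release.

>>> {"name": "servo_tool", "arguments": {"increments": [{"claw": 0.2, "translation": [-0.7, 0, -1.1], "roll": 0}, {"claw": 0.2, "translation": [0, 0, 0], "roll": 0}, {"claw": 0.6, "translation": [0, 0, 0], "roll": 0}, {"claw": 0.8, "translation": [0, 0, 0], "roll": 0}, {"claw": 1, "translation": [0, 0, 0], "roll": 0}, {"claw": 1, "translation": [0, 0, 0], "roll": 0}, {"claw": 1, "translation": [0, 0, 0], "roll": 0}, {"claw": 1, "translation": [0, 0, 0], "roll": 0}]}}

```text
time: 37.4
tool_pos: [0.5427, 0.1776, 0.1513]
ee_rot: [[0.609, 0.608, 0.51], [0.426, -0.792, 0.436], [0.669, -0.049, -0.742]]
force: [-0.9, 0.1, 0.5]
grip_width: 0.0854
```

>>> {"name": "servo_tool", "arguments": {"increments": [{"claw": 1, "translation": [0, 0, -10], "roll": 0}, {"claw": 1, "translation": [0, 0, -20], "roll": 0}, {"claw": 1, "translation": [0, 0, -30], "roll": 0}, {"claw": 1, "translation": [0, 0, -30], "roll": 0}, {"claw": 1, "translation": [0, 0, -30], "roll": 0}, {"claw": 1, "translation": [0, 0, -10], "roll": 0}, {"claw": 1, "translation": [0, 0, 0], "roll": 0}, {"claw": 1, "translation": [0, 0, 0], "roll": 0}]}}

```text
time: 38.4
tool_pos: [0.4763, 0.121, 0.2469]
ee_rot: [[0.61, 0.608, 0.509], [0.426, -0.792, 0.437], [0.669, -0.05, -0.742]]
force: [-1.0, -0.3, 0.0]
grip_width: 0.0854
```

```bash
python3 k.py; python3 - <<'E'
from h import *
s=telemetry.state()
p,d=vision.snapshot("scene"); crop(p,300,180,420,310,5,"pics/s14.png"); cv2.imwrite("pics/s14f.png",p)
p,d=vision.snapshot("wrist"); cv2.imwrite("pics/w14.png",p)
P=cloud("wrist",d,s).reshape(-1,3)
r=P-(np.r_[.518,.157,.06]); u=lev(.9,0)[0]; l=r@u; w=r@cy; per=r@np.cross(cy,u)
m=(abs(per)<.03)&(l>.03)&(l<.13)
for a in np.arange(.05,.126,.005):
    q=m&(l>a)&(l<a+.005)&(abs(w)<.03); print(round(a,3),q.sum(),np.percentile(w[q],[3,97]).round(4) if q.sum()>4 else "")
E
```

```text
t 38.4 q [-22.7 -20.  130.2  45.3  57.4   9.7] pos [0.4763 0.121  0.2469]
tilt 42.1 yaw 40.6 z.cx 0.669 z.cy 0.047
f.u -0.26982687730507565 perp -0.9757593569036541 cy 0.3770276177423753 0.08540887110770855
wrist knob [0.03   0.0002 0.1111] th 0.864
scene knob [0.0343 0.0018 0.1119] th 0.898
0.05 6 [0.0082 0.0083]
0.055 20 [-0.0117  0.0145]
0.06 117 [-0.0151  0.0144]
0.065 122 [-0.017   0.0162]
0.07 121 [-0.0169  0.0159]
0.075 125 [-0.0169  0.0158]
0.08 142 [-0.0168  0.016 ]
0.085 183 [-0.0177  0.0166]
0.09 753 [-0.0152  0.0156]
0.095 53 [-0.0056  0.0055]
0.1 53 [-0.0058  0.0047]
0.105 35 [-0.0042  0.0049]
0.11 24 [-0.0074  0.0087]
0.115 110 [-0.0099  0.0097]
0.12 438 [-0.0094  0.0091]
0.125 4
```

View pics/s14.png

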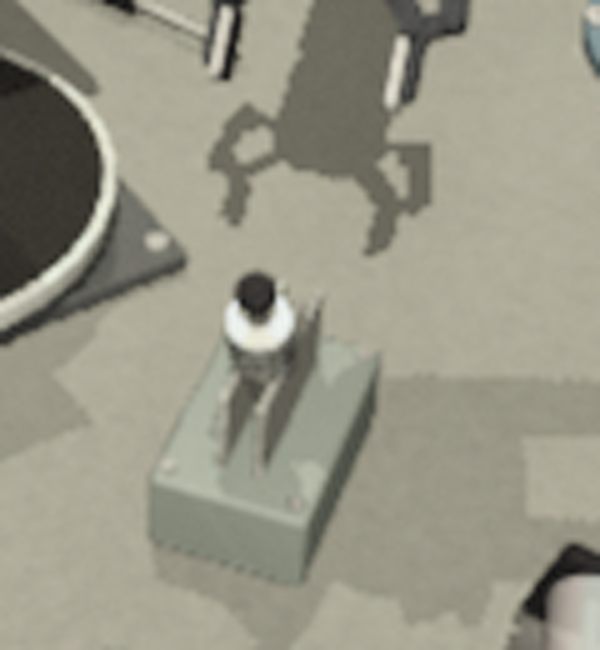

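View pics/w14.png

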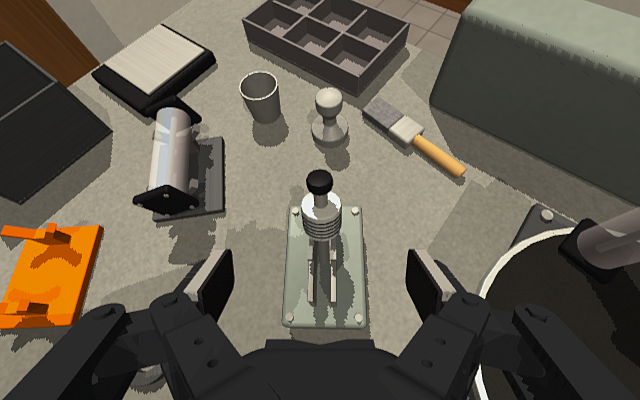

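Collar spans 60–94 mm along the rod, so it is fully home. The lever angle is unchanged from its reading at the stop. Final look at the whole scene.

```bash
python3 - <<'E'
from h import *
p,d=vision.snapshot("top"); cv2.imwrite("pics/top14.png",p)
a=cv2.imread("pics/top0.png"); 
s=cv2.imread("pics/s14f.png"); cv2.imwrite("pics/s14g.png",s)
E
```

```text
(no output)
```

View pics/top14.png

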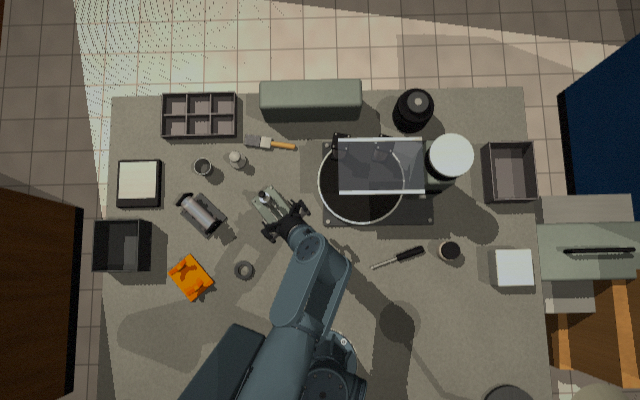

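View pics/s14g.png

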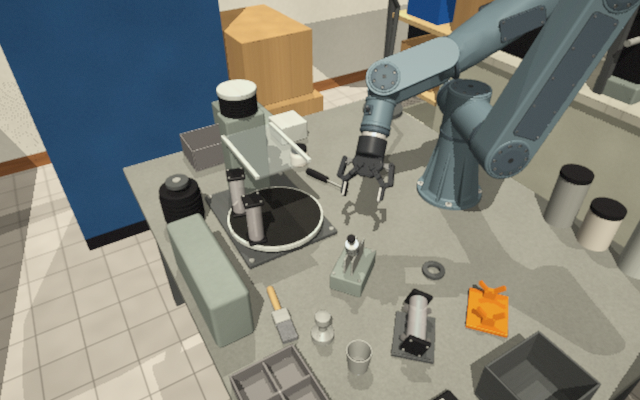

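Both standing canisters are upright on the disc at (238,190) and (255,218). The canister is in the grey rack at (416,320), the lever is over with its collar down at (352,250), and the bystanders haven't moved. The hand is clear, so I'm handing in.

```bash
python3 -c "
from plant import manip; print(manip.hand_in())"
```

```text
the job is handed in; nothing more can be done
None
```

The job is done and handed in, at about 39 s of the 64 s allowed. Hand-in gave no verdict.

**How it was done:** Rows only allow roll, so I got the hand's tilt by pushing the arm against its reach limit in free space.
- **Canister:** I used a tilt of about 28° to pinch the barrel from the front under the guard. I then lifted it out, laid it in the grey rack and eased the grip so it settled level.
- **Clutch:** I re-tilted to about 42° in the lever's plane, raised the collar, swung the lever past the tooth with the collar up, and pushed it to the end stop. Then I released the collar.

**Last checks:**
- **Canister in the rack:** measured right after release, its axis was 65–66 mm high, level within 0.1° and aligned within 0.2°. There is a flange beyond each end.
- **Lever:** at the end stop I felt 28 N. After release the scene camera read 0.898 rad.
- **Collar:** it spans 60–94 mm from the pivot, which is fully home.
- **Rest of the scene:** both standing canisters are upright on the disc, and the bystanders look unmoved. The hand touches nothing.

**Disagreement:** the wrist camera read the lever at 0.864 rad, but it read the same (0.861) while the lever was held on the stop. I put that down to its roughly 3 mm calibration offset, which also showed on the rack and clutch.

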